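Last clamp on a glued picture frame

TASK

The last corner of this glued picture frame still needs its spring clamp: turn the frame a quarter turn clockwise seen from above, so that a long side lies flat against the stop bar, about centred on it, and the unclamped corner comes round to the near right, then let go of the frame. Take the spreading pliers from their stand, spread the loose spring clamp with them (never with the fingers) and bring it level round that corner, halfway up the moulding, with one point on each side of the mitre, about 15 mm back from the corner's tip and clear of the wood. Finish holding it there, pliers squeezed and clamp held open above the bench, so that I can check the joint before it closes; leave the frame against the bar and the tape roll, glue bottle and staple gun alone.

Things in the scene. Friction and masses are not known exactly. Their poses are not given: they have to be found in the camera images.
- stop_bar: Flat dark steel bar screwed to the bench, 30 x 120 mm, 8 mm high. Origin at bench level in the middle of its working edge, the long edge nearer the robot; +x points from there into the bar (away from the robot), y along the edge. The frame is pushed against this edge in the +x direction.
- frame: Loose, empty frame of light wood lying flat, 0.25-0.48 kg, outside 150 (x) by 200 (y) mm, moulding 22 wide, 30 high. Origin mid-opening at bench level. Corners (-75,100), (75,100), (75,-100) carry fast clamps: wire 12-18 mm above the bench, standing 45 mm out past both sides. At first +x points about to the robot's left; turned, +x is parallel to the bar's +x and the origin 75 mm before its edge.
- turn_rail (a point): Middle of the frame's -x long rail, 15 mm above the bench, at (-64,0) mm in the frame: a place to grip the rail across its 22 mm (closing along frame x) to slide the frame round. On the right at the start, nearest the robot after the turn.
- open_corner: The unclamped corner, at (-75,-100) mm in the frame. Origin at the corner's tip at bench level, z up, +x along the mitre line inwards into the frame (45 degrees to both sides). The moulding's top is 30 mm above it.
- clamp: Loose spring clamp: a C of dark 6 mm steel wire lying flat, 63 mm wide, 66 long, 56 g. Origin at the centre of its round back, on the underside (wire 0-6 mm above); z up, +x to the open gap. Back reaches x = -30 mm; arms straight from x = 2 to 30, then turning in to two points at x = 34, y = +-15.5 mm, 27 mm clear apart relaxed, 46 mm fully spread.
- clamp_seat (a point): At (18,0) mm in the clamp, wire's mid-height (3 mm). Jaws go inside the arms here, opening along clamp y; inner faces 45 mm apart relaxed. Each arm pushes back 3 N at first, 10 N fully spread; friction on the jaws then carries the clamp. Rightly placed, this point is over the open corner's tip, 15 mm above the bench, and both +x axes point the same way.
- clamp_arm_l (a joint): Spread of the clamp's +y arm, rad: 0 relaxed, about 0.185 with the pliers squeezed to their stop; springs back.
- clamp_arm_r (a joint): The same for the clamp's -y arm.
- pliers: Spreading pliers, 166 mm long, 170 g, steel, dark grips, upright nose down in the stand. Origin between the jaw tips at their lower end, z up, y the way the jaws open (front and back alike). Levers do not cross: squeezing the grips opens the jaws. Jaws shut: 36 mm over their outer faces, 14 mm wide in x; at the stop 60 mm. Pivot at z = 75 mm. Tips keep their height within 2 mm when squeezed.
- pliers_grip (a point): Mid-grips, 140 mm above the tips; close the fingers here along pliers y from above. Grips: z = 112-166 mm, 14 mm wide in x, leaning apart: 54 mm over both here, 62 at the top; at the stop upright, 31 mm. A spring keeps the jaws shut up to about 8 N on the grips, so 6 N lifts and carries them shut; with the clamp on about 23 N reaches the stop, 30 N is ample.
- pliers_lever (a joint): Angle between the two levers, rad: 0 jaws shut, 0.34 at the built-in stop.
- stand: Plywood block fixed to the bench, 54 (x) x 80 (y) mm, 66 mm high, with a slot 18 x 40 mm, floor 5 mm above the bench, in which the pliers' jaws stand. Origin under its middle. Lift the pliers 65 mm straight up to clear it.
- tape_roll: Bystander: roll of paper tape lying flat, 100 mm across, 24 mm high. Origin under its middle.
- glue_bottle: Bystander: white glue bottle, 60 mm across, 160 mm high. Origin under its middle.
- staple_gun: Bystander: grey framer's staple gun, about 150 mm long, 110 mm high. Origin under its middle.

How it is judged:
By the outcome, as a careful person would: the job done as asked, in the order asked, and still so for the second after the job is handed in, while the arm keeps its last pose, push and grip.
It also fails if it takes over 58 s, if anything falls off the work surface, if the arm or the gripper's body presses on something with over 40 N, if the wrist force passes 120 N, or if a joint passes its speed limit or range.

ROBOT

A 6-joint arm with a two-finger parallel gripper is mounted at the origin on the work surface. World frame = base frame: x ahead of the robot, y to its left, z up, the work surface at z = 0. Lengths are in m, angles in degrees, forces in N, time in s.
With the tool pointing down it reaches from about 0.25 to 0.725 m from the base axis. Payload 9.7 kg.
Tool frame: the origin (TCP) lies midway between the tips of the shut fingers; the grasp point (between the pads) lies 19 mm behind it; z points along the fingers, y is the line along which they close (so a half turn about z gives the same grasp; the last joint's range is limited). The gripper opens to 85 mm and grips with 20 to 120 N. Pads are 22 mm wide; open, the fingers measure 114 mm over their backs; the gripper's body (76 mm by 85 mm) begins 54 mm behind the grasp point. The pads swing forward as they close: fully open they stand 13 mm farther back than shut.
Start: joints at [68.984, 4.979, 10.078, 95.1, 0, 90], TCP at [0.197, 0.513, 0.208] pointing down, gripper open.
Joint ranges: [-179.16, 179.16], [-48.56, 103.87], [-65.8, 70.77], [-126.05, 130.52], [-82.76, 87.17], [-180, 180]. Speed limits (degrees/s): [127.2, 127.2, 147.25, 180, 180, 180].

INTERFACE

Orientations are given as [roll, pitch, yaw] about the fixed x, y, z axes, in that order (R = Rz(yaw) Ry(pitch) Rx(roll)).
In Python, from workcell import * gives the robot as it stands.
- The arm moves only by the tool servo_tool, never from a script. Its argument "moves" is a list of rows, each a list of 4 numbers: the shift along the world's x, y, z in cm, then the turn about the world's z in rad. A call has 1 to 20 rows; each row is the pose to reach, as a shift and turn from the pose commanded when the call began; what a row does not reach only later rows make up. A row lasts 1/12 s, in which the tool goes at most 41.7 mm and 7.16 degrees, less where a joint would pass 70% of its speed; a pose out of reach is approached as far as the arm can. A call with a gripper value outside its range is refused whole. "claw" is the closure, from 0 (fully open) to 1 (shut), set as the call begins (left out, the last holds). The fingers move at their own pace and stop on an object; "force" is the grip in N (left out, the last holds). Time passes only in rows, so rows that repeat a pose let the fingers close. It gives the time, the measured TCP pose, the force, the opening and the grip force at its end, in the units of the state.
- get_obs(): the state, without advancing time (a new reading comes with each control period).
- camera(name): name is "side" or "top"; returns the picture (480x640x3 uint8, red, green, blue); there is no depth.
- get_calibration(name): a dict with "fx", "fy", "cx", "cy" (pixels), "rvec" (rotation vector, rad) and "tvec" (3), from world to camera coordinates, as OpenCV has them. Camera axes: x right, y down, z forward; pixel columns grow to the right and rows downward; lengths in m; the calibration is good to about 2 mm. A picture is of the moment at which its call begins. get_calibration takes no time and is no camera call.
- job_done(): hands the job in; it is judged then, once.
The state is a dict: "time": time; "q": joint angles; "qd": joint speeds; "joint_efforts": joint torques, N m; "ee_pos": TCP position; "tcp_rot": TCP orientation; "wrist_force": force on the tool from outside, world axes, zero at the start; "torque": the same for the moment, N m; "opening": finger opening in m; "grasp_force": force on a finger pad.
Only numpy, scipy, OpenCV 4.12 (cv2) and the standard library are available. Lean on these libraries where they do the work, as an engineer would, in place of code of your own. Each camera call takes 0.05 s, during which the arm holds its last target. There are 200 camera calls.

## Working session

There is one attempt and no reset: what is moved stays moved. The work goes in short steps, Python scripts to look and compute and a tool call to move; the robot and the scene stay as the last step left them, time stands still between calls to the robot, and variables do not carry over. Pictures are saved under pics/ and viewed, at most 10 in all, crops included, and the job is handed in when it is done.

Besides the shell and the picture viewer there is one more tool, called after "Call:" by a JSON object that holds its "op" and its "data", one argument or row to a line. servo_tool: Moves the arm, as the interface text tells. Its arguments: {"type":"object","properties":{"moves":{"type":"array","items":{"type":"array","items":{"type":"number"}}},"claw":{"type":"number"},"force":{"type":"number"}},"required":["moves"]}

```bash
mkdir -p pics; ls; python3 - <<'E'
from workcell import *
import cv2
for n in("top","side"):
    im=camera(n); cv2.imwrite(f"pics/{n}0.png",im[...,::-1]); print(n,get_calibration(n))
print(get_obs())
E
```

```text
pics
top {'fx': 615.3354958301828, 'fy': 615.3354958301828, 'cx': 321.18251648827845, 'cy': 238.6665079482915, 'rvec': array([ 2.09534345, -2.13979463,  0.18822768]), 'tvec': array([0.05261972, 0.58296327, 1.26144543])}
side {'fx': 583.3244653894917, 'fy': 583.3244653894917, 'cx': 320.58683205642575, 'cy': 243.18882264181417, 'rvec': array([ 2.29456073, -0.13854369,  0.04638601]), 'tvec': array([-0.56308131,  0.14492106,  1.41440939])}
{'time': 0.1, 'q': array([ 6.89832916e+01,  5.00735305e+00,  1.00405023e+01,  9.51005563e+01,
       -1.44774679e-03,  9.00020809e+01]), 'qd': array([ 0.11352969, -0.10542665,  0.06975383,  0.08055709, -0.02039166,
       -0.04464531]), 'joint_efforts': array([-3.14893232e-04, -5.21559584e+01,  4.65653872e+01,  1.60242029e-02,
       -5.55188944e-05,  2.74707148e-06]), 'ee_pos': array([0.19717601, 0.51319196, 0.20717321]), 'tcp_rot': array([-1.79932593e+02,  1.45019396e-03,  1.58981212e+02]), 'wrist_force': array([-0.31575586,  0.70436368,  0.09798303]), 'torque': array([-0.00691926,  0.04229184, -0.03708437]), 'grasp_force': 0.0, 'opening': 0.08537446131670527}
```

View pics/top0.png

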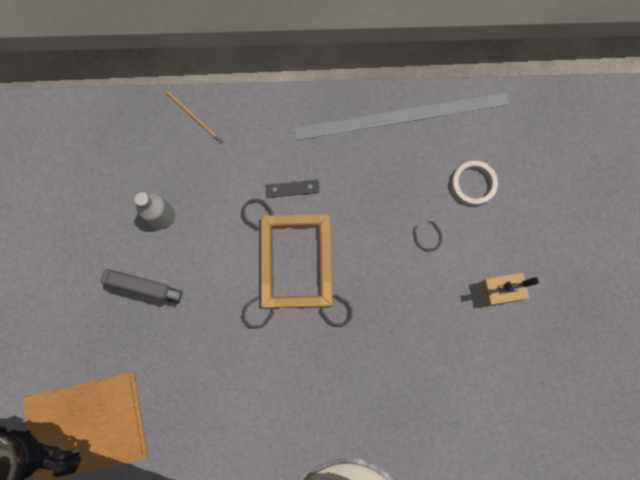

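View pics/side0.png

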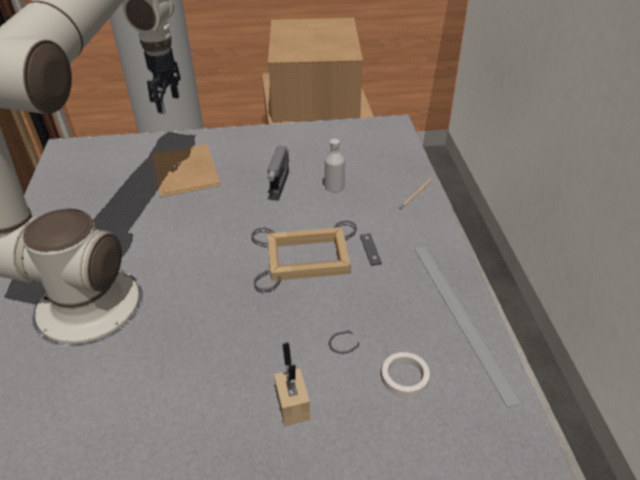

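The top view shows the frame centred at about (296,261) with its free corner at the upper right (330,216). The stop bar is at (292,188), the loose clamp at (428,236) and the stand with the pliers at (506,288). The side view shows the same items, with the pliers' grips at (288,357).

```bash
cat > h.py <<'E'
from workcell import *
import numpy as np, cv2
def cal(n):
    c=get_calibration(n);K=np.array([[c['fx'],0,c['cx']],[0,c['fy'],c['cy']],[0,0,1]])
    R=cv2.Rodrigues(np.array(c['rvec']))[0];return K,R,np.array(c['tvec'])
def ray(n,p):
    K,R,t=cal(n);d=R.T@np.linalg.inv(K)@np.array([p[0],p[1],1.]);return -R.T@t,d
def plane(n,p,z):
    o,d=ray(n,p);return (o+d*(z-o[2])/d[2])[:2]
def tri(pt,ps):
    A=[];b=[]
    for n,p in(("top",pt),("side",ps)):
        o,d=ray(n,p);d/=np.linalg.norm(d);P=np.eye(3)-np.outer(d,d);A.append(P);b.append(P@o)
    A=np.array(A);b=np.array(b);x=np.linalg.solve(A.sum(0),b.sum(0))
    return x,np.sqrt(sum(np.linalg.norm(A[i]@x-b[i])**2 for i in(0,1)))
def proj(n,X):
    K,R,t=cal(n);return cv2.projectPoints(np.atleast_2d(np.array(X,float)),R,t,K,None)[0][:,0]
def mask(im,kind,box):
    h=cv2.cvtColor(im,cv2.COLOR_RGB2HSV);H,S,V=cv2.split(h)
    m=((S>90)&(H>8)&(H<28)&(V>70)) if kind=="wood" else (V<78)
    m=m.astype(np.uint8)*255;o=np.zeros_like(m);x0,y0,x1,y1=box;o[y0:y1,x0:x1]=m[y0:y1,x0:x1];return o
def big(m):
    c=cv2.findContours(m,cv2.RETR_EXTERNAL,cv2.CHAIN_APPROX_NONE)[0];return max(c,key=cv2.contourArea)[:,0].astype(float)
def rect(n,c,z):
    w=np.array([plane(n,p,z) for p in c]);r=cv2.minAreaRect((w*1000).astype(np.float32));return r,cv2.boxPoints(r)
E
python3 - <<'E'
from h import *
t=camera("top");s=camera("side")
np.set_printoptions(precision=1,suppress=True)
for nm,k,bx,z in(("frame","wood",(240,200,350,325),.03),("bar","dark",(260,175,325,202),.008),("stand","wood",(470,265,540,315),.066)):
    r,b=rect("top",big(mask(t,k,bx)),z);print(nm,r,b.tolist())
for nm,k,bx,z in(("frameS","wood",(255,215,360,290),.03),("standS","wood",(265,360,320,430),.066)):
    r,b=rect("side",big(mask(s,k,bx)),z);print(nm,r,b.tolist())
m=mask(t,"dark",(405,210,450,262));ys,xs=np.nonzero(m);print("clamp px",len(xs),xs.min(),xs.max(),ys.min(),ys.max())
a=cv2.resize(t[205:320,400:550],None,fx=4,fy=4,interpolation=cv2.INTER_CUBIC)
b=cv2.resize(s[315:430,260:370],None,fx=4,fy=4,interpolation=cv2.INTER_CUBIC)
b=cv2.copyMakeBorder(b,0,a.shape[0]-b.shape[0],0,0,0)
c=np.hstack([a,b]);c=cv2.resize(c,(800,int(c.shape[0]*800/c.shape[1])));print(c.shape, 800/1040)
cv2.imwrite("pics/crop1.png",c[...,::-1])
E
```

```text
frame ((542.524658203125, 97.0700912475586), (150.32688903808594, 200.99746704101562), 89.97433471679688) [[441.9922790527344, 21.951675415039062], [642.9896850585938, 21.86163330078125], [643.0570068359375, 172.18850708007812], [442.05963134765625, 172.27854919433594]]
bar ((682.1519775390625, 175.45745849609375), (2.2505369186401367, 0.0), -91.32090759277344) [[682.1779174804688, 176.58242797851562], [682.1779174804688, 176.58242797851562], [682.1260375976562, 174.33248901367188], [682.1260375976562, 174.33248901367188]]
stand ((466.7752380371094, -337.3646240234375), (54.55180358886719, 93.2546615600586), 9.339717864990234) [[432.29388427734375, -295.7819519042969], [447.427978515625, -387.8003845214844], [501.256591796875, -378.9472961425781], [486.12249755859375, -286.9288635253906]]
frameS ((542.529541015625, 80.07064056396484), (196.54696655273438, 172.20994567871094), 0.49301186203956604) [[443.518798828125, 165.3268280029297], [445.0006103515625, -6.876744747161865], [641.540283203125, -5.185546875], [640.0584716796875, 167.0180206298828]]
standS ((452.93255615234375, -413.5542907714844), (7.581240653991699, 20.865249633789062), 19.54734992980957) [[445.86981201171875, -404.9912414550781], [452.85101318359375, -424.6539001464844], [459.99530029296875, -422.1173400878906], [453.01409912109375, -402.4546813964844]]
clamp px 44 414 440 222 250
(353, 800, 3) 0.7692307692307693
```

View pics/crop1.png

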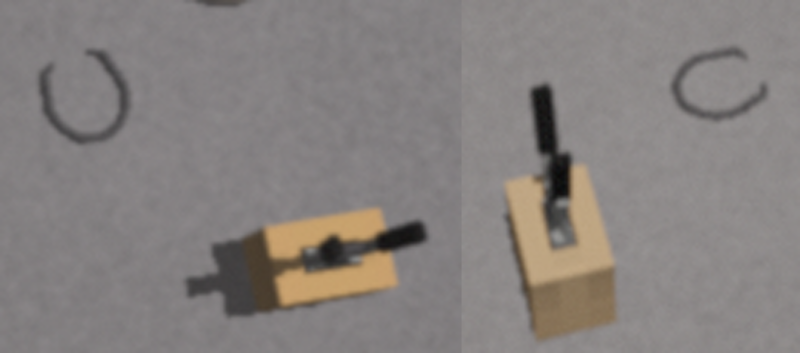

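The crop shows the clamp's gap facing up and left, with its points at crop (50,65) and (92,52). The pliers stand in the slot with one grip leaning left and the other right, at crop (333,245) and (400,235).

```bash
cat >> h.py <<'E'
def dark(im,box,f=.8):
    g=im.max(2).astype(float);x0,y0,x1,y1=box;sub=g[y0:y1,x0:x1];o=np.zeros(g.shape,np.uint8)
    o[y0:y1,x0:x1]=(sub<f*np.median(sub))*255;return o
def circ(p):
    A=np.c_[2*p,np.ones(len(p))];s=np.linalg.lstsq(A,(p**2).sum(1),rcond=None)[0];return s[:2],np.sqrt(s[2]+s[:2]@s[:2])
E
python3 - <<'E'
from h import *
np.set_printoptions(precision=1,suppress=True)
t=camera("top");s=camera("side")
for f in(.75,.85):
  r,b=rect("top",big(dark(t,(240,170,345,202),f)),.008);print("bar",r,b.tolist())
for n,im,bx in(("top",t,(403,212,453,262)),("side",s,(320,322,368,362))):
  m=dark(im,bx,.82);ys,xs=np.nonzero(m);w=np.array([plane(n,p,.003) for p in zip(xs,ys)])*1000
  c=w.mean(0)
  for i in range(3):
    # gap direction: largest angular gap about centre
    a=np.sort(np.arctan2(*(w-c).T[::-1]));d=np.diff(np.r_[a,a[0]+2*np.pi]);k=d.argmax();g=a[k]+d[k]/2
    u=np.array([np.cos(g),np.sin(g)]);q=w[(w-c)@u<2];c,R=circ(q)
  print(n,"clamp centre",c,"R",R,"yaw",np.degrees(g),"gap",np.degrees(d[k]),"tips",[c+ (w-c)[np.argsort(abs(np.angle(np.exp(1j*(np.arctan2(*(w-c).T[::-1])-aa)))))[:6]].mean(0) for aa in(a[k],a[(k+1)%len(a)])],"n",len(w), "ext along",((w-c)@u).min(),((w-c)@u).max(),"across",((w-c)@np.array([-u[1],u[0]])).min(),((w-c)@np.array([-u[1],u[0]])).max())
# pliers grips: very dark comps
for n,im,bx in(("top",t,(490,270,545,300)),("side",s,(278,338,302,400))):
  g=im.max(2);x0,y0,x1,y1=bx;m=np.zeros(g.shape,np.uint8);m[y0:y1,x0:x1]=(g[y0:y1,x0:x1]<55)
  k,l,st,ce=cv2.connectedComponentsWithStats(m)
  for i in range(1,k):
    if st[i][4]>8:
      c=np.argwhere(l==i)[:,::-1].astype(np.float32);print(n,st[i],ce[i],cv2.minAreaRect(c))
E
```

```text
bar ((709.0178833007812, 104.75604248046875), (31.26527214050293, 119.5713882446289), 4.037758827209473) [[689.21435546875, 163.29258728027344], [697.6337890625, 44.01799011230469], [728.8214111328125, 46.21949768066406], [720.4019775390625, 165.4940948486328]]
bar ((710.1372680664062, 104.00418090820312), (33.80655288696289, 121.57215881347656), 4.032309055328369) [[689.0014038085938, 163.451171875], [697.5502319335938, 42.17995071411133], [731.2731323242188, 44.55718994140625], [722.7243041992188, 165.8284149169922]]
top clamp centre [ 590.4 -196.2] R 27.335091063380027 yaw 19.31657843411103 gap 45.590317516291066 tips [array([ 627.6, -200.7]), array([ 616.1, -169.6])] n 245 ext along -29.99463609391206 35.48316396140657 across -31.547134523136876 32.22991062162874
side clamp centre [ 590.  -199.3] R 26.682375153982633 yaw 18.751890607729678 gap 44.24847641067787 tips [array([ 626.8, -205.8]), array([ 615.6, -172.9])] n 193 ext along -29.855841015020076 35.43510574092575 across -31.000837255248896 31.339393328516948
top [522 278  16   8  85] [529.9 281.8] ((529.311279296875, 281.839599609375), (5.906503677368164, 15.796463012695312), 74.05460357666016)
top [504 283   8   8  47] [507.3 287. ] ((507.5, 286.5), (7.0, 7.0), 0.0)
side [283 344  12  38 199] [288.6 361.8] ((289.0810852050781, 361.9864807128906), (37.154170989990234, 8.38434886932373), 80.53767395019531)
```

```bash
python3 - <<'E'
from h import *
np.set_printoptions(precision=4,suppress=True)
for a,b in(((536.5,280.4),(292.3,365.6)),((507,286),(286,344)),((507.5,287),(286,344))): print(tri(a,b))
t=camera("top");s=camera("side")
# stand top: side view polygon & top view, on z=.066
x0,y0=485,262;g=t[y0:315,x0:535]
r,b=rect("top",big(mask(t,"wood",(485,262,535,315))),.066);print(r,b)
c=big(mask(t,"wood",(485,262,535,315))).astype(np.float32);print(cv2.approxPolyDP(c,2,True)[:,0])
m=mask(s,"wood",(265,360,320,430));h=cv2.cvtColor(s,cv2.COLOR_RGB2HSV)[365:428:3,292];print(h.tolist())
a=cv2.resize(t[260:320,465:545],(480,360),interpolation=cv2.INTER_CUBIC);b=cv2.resize(s[340:430,265:320],(320,524),interpolation=cv2.INTER_CUBIC)
o=np.zeros((524,800,3),np.uint8);o[:360,:480]=a;o[:,480:]=b;cv2.imwrite("pics/crop2.png",o[...,::-1])
# frame grasp heights: far-right corner tip, two views
print([tri(p,q) for p,q in((proj("top",[[.643,.022,.03]])[0],proj("side",[[.643,.022,.03]])[0]),)],proj("top",[[.643,.022,.03],[.442,.022,.03]]),proj("side",[[.643,.022,.03],[.442,.022,.03]]))
cs=big(mask(s,"wood",(255,215,360,290))).astype(np.float32);print(cv2.approxPolyDP(cs,3,True)[:,0])
ct=big(mask(t,"wood",(240,200,350,325))).astype(np.float32);print(cv2.approxPolyDP(ct,4,True)[:,0])
E
```

```text
(array([ 0.4727, -0.3718,  0.1696]), np.float64(0.0016395083989769565))
(array([ 0.4643, -0.3163,  0.1638]), np.float64(0.002429946736402232))
(array([ 0.4633, -0.3168,  0.1643]), np.float64(0.0038489832022137356))
((466.7960205078125, -338.41168212890625), (54.7013053894043, 91.60720825195312), 8.351387977600098) [[ 433.0827 -297.0663]
 [ 446.3881 -387.7021]
 [ 500.5093 -379.7571]
 [ 487.204  -289.1213]]
[[522. 273.]
 [487. 279.]
 [485. 304.]
 [527. 297.]
 [525. 286.]
 [500. 294.]
 [497. 291.]
 [498. 285.]
 [508. 281.]
 [522. 282.]]
[[170, 11, 68], [8, 36, 28], [0, 15, 17], [50, 38, 20], [30, 15, 17], [30, 4, 117], [90, 3, 76], [0, 3, 75], [30, 5, 93], [15, 4, 139], [16, 45, 129], [18, 82, 186], [17, 80, 188], [17, 83, 188], [17, 88, 136], [17, 89, 135], [17, 89, 135], [17, 87, 138], [15, 87, 137], [17, 89, 134], [4, 13, 141]]
[(array([0.643, 0.022, 0.03 ]), np.float64(7.740832991012523e-16))] [[329.1561 214.2522]
 [331.2438 305.9302]] [[349.6143 264.4575]
 [269.364  271.5933]]
[[340. 229.]
 [269. 234.]
 [272. 278.]
 [348. 272.]]
[[328. 215.]
 [262. 217.]
 [262. 307.]
 [330. 305.]]
```

View pics/crop2.png

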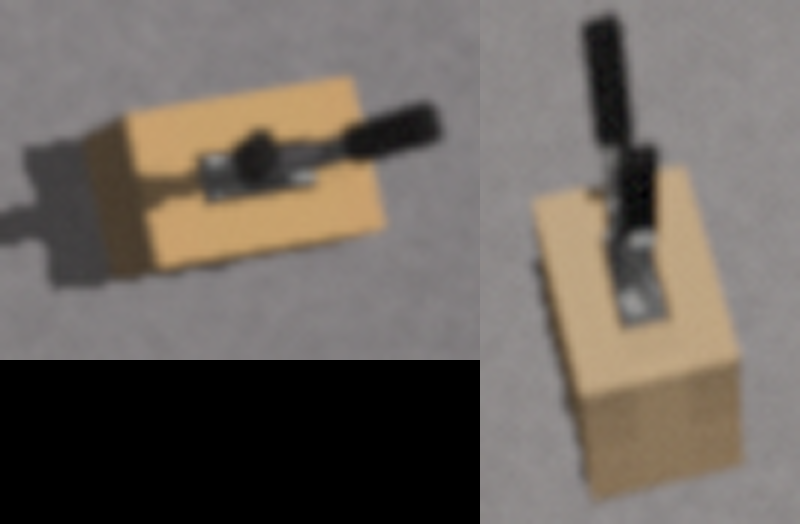

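Call:
{"op": "servo_tool", "data": {
  "moves": [
    [3,-4,0,0.05],
    [6,-8,0,0.1],
    [9,-12,0,0.15],
    [12,-16,0,0.2],
    [14.5,-20,0,0.25],
    [17,-23.5,0,0.3],
    [19.5,-27,0,0.33],
    [22,-30.5,0,0.367],
    [24.5,-34,0,0.367],
    [27,-37.5,0,0.367],
    [29.5,-41,0,0.367],
    [32,-44.5,0,0.367],
    [34.55,-48,0,0.367],
    [34.55,-48,0,0.367],
    [34.55,-48,0,0.367]
  ],
  "claw": 0.3,
  "force": 50
}}

```text
time: 1.65
ee_pos: [0.5451, 0.0289, 0.2068]
tcp_rot: [-179.9, -0.0, 179.8]
wrist_force: [0.4, 0.5, 0.1]
opening: 0.0598
grasp_force: 0.0
```

The crop shows both grip tops clear of everything. They triangulate to z≈0.167 and about 56 mm apart, with the pliers at a yaw of about 8.6°, which matches the stand.

Call:
{"op": "servo_tool", "data": {
  "moves": [
    [0,0,-3,0],
    [0,0,-6,0],
    [0,0,-9,0],
    [0,0,-12,0],
    [0,0,-14,0],
    [0,0,-14,0],
    [0,0,-14,0]
  ]
}}

```text
time: 2.23
ee_pos: [0.5421, 0.0335, 0.0675]
tcp_rot: [-180.0, -0.1, -180.0]
wrist_force: [0.2, -0.0, -0.6]
opening: 0.0599
grasp_force: 0.0
```

```bash
python3 - <<'E'
from h import *
np.set_printoptions(precision=4,suppress=True)
print(get_obs()['ee_pos'],get_obs()['q'])
T=np.array([(126,115),(352,77),(385,230),(158,270)])/6+[465,260]
S=(np.array([(533,205),(686,168),(740,358),(580,395)])-[480,0])/5.82+[265,340]
w=[plane("top",p,.066) for p in T];v=[plane("side",p,.066) for p in S];print(np.array(w),np.mean(w,0),np.array(v),np.mean(v,0))
print([tri(a,b) for a,b in zip(T,[S[0],S[1],S[2],S[3]])]);print([tri(a,b)[0] for a,b in zip(T,np.roll(S,1,0))])
print("clamp", tri(proj("top",[[.5904,-.1962,.003]])[0],proj("side",[[.5900,-.1993,.003]])[0]))
E
```

```text
[0.5421 0.0335 0.0675] [ 3.5354  3.7092 -6.7766 79.613   0.0018  3.5188]
[[ 0.4882 -0.3022]
 [ 0.4998 -0.3816]
 [ 0.4463 -0.3887]
 [ 0.4342 -0.3095]] [ 0.4671 -0.3455] [[ 0.4373 -0.3136]
 [ 0.4911 -0.3047]
 [ 0.502  -0.3829]
 [ 0.4484 -0.3904]] [ 0.4697 -0.3479]
[(array([ 0.4627, -0.3062,  0.0629]), np.float64(0.03664704994891023)), (array([ 0.4896, -0.3583,  0.1393]), np.float64(0.0011997348673756167)), (array([ 0.474 , -0.3872,  0.0688]), np.float64(0.039439159104722385)), (array([ 0.4441, -0.3329, -0.0238]), np.float64(0.00450362034409689))]
[array([ 0.4728, -0.3282, -0.0227]), array([ 0.4646, -0.3613,  0.1392]), array([ 0.4643, -0.3631,  0.1424]), array([ 0.4731, -0.3309, -0.0176])]
clamp (array([ 0.5907, -0.1967, -0.0002]), np.float64(0.0004209701858178919))
```

Call:
{"op": "servo_tool", "data": {
  "moves": [
    [0,0,-2,0],
    [0,0,-4,0],
    [0,0,-5.5,0],
    [0,0,-6,0],
    [0,0,-6,0],
    [0,0,-6,0]
  ]
}}

```text
time: 2.73
ee_pos: [0.5437, 0.0335, 0.0096]
tcp_rot: [180.0, 0.1, -180.0]
wrist_force: [0.6, 0.1, 0.1]
opening: 0.0599
grasp_force: 0.0
```

Call:
{"op": "servo_tool", "data": {
  "moves": [
    [0,0,0,0],
    [0,0,0,0],
    [0,0,0,0],
    [0,0,0,0],
    [0,0,0,0],
    [0,0,0,0],
    [0,0,0,0],
    [0,0,0,0]
  ],
  "claw": 1
}}

```text
time: 3.4
ee_pos: [0.5427, 0.0334, 0.0078]
tcp_rot: [-180.0, -0.0, -180.0]
wrist_force: [0.2, -0.2, -0.8]
opening: -0.0
grasp_force: 0.0
```

```bash
python3 - <<'E'
import numpy as np
# rotate about frame centre (rail offset 64mm) by -1.5 rad over 19 rows
C=np.array([0,6.4])
for i in range(1,21):
    s=i/20; s=s*s*(3-2*s); a=-1.5*s
    d=C+np.array([[np.cos(a),-np.sin(a)],[np.sin(a),np.cos(a)]])@-C
    print([round(float(d[0]),1),round(float(d[1]),1),0,round(float(a),3)],end=", ")
E
```

```text
[-0.1, 0.0, 0, -0.011], [-0.3, 0.0, 0, -0.042], [-0.6, 0.0, 0, -0.091], [-1.0, 0.1, 0, -0.156], [-1.5, 0.2, 0, -0.234], [-2.0, 0.3, 0, -0.324], [-2.6, 0.6, 0, -0.423], [-3.2, 0.9, 0, -0.528], [-3.8, 1.3, 0, -0.638], [-4.4, 1.7, 0, -0.75], [-4.9, 2.2, 0, -0.862], [-5.3, 2.8, 0, -0.972], [-5.6, 3.4, 0, -1.077], [-5.9, 3.9, 0, -1.176], [-6.1, 4.5, 0, -1.266], [-6.2, 5.0, 0, -1.344], [-6.3, 5.4, 0, -1.409], [-6.4, 5.7, 0, -1.458], [-6.4, 5.9, 0, -1.489], [-6.4, 5.9, 0, -1.5],
```

```bash
python3 - <<'E'
from h import *
t=camera("top");s=camera("side")
a=cv2.resize(t[190:350,230:390],(400,400));b=cv2.resize(s[180:310,240:370],(400,400))
cv2.imwrite("pics/c3.png",np.hstack([a,b])[...,::-1])
print(rect("top",big(mask(t,"wood",(240,200,350,325))),.03)[1])
E
```

```text
[[441.70184 170.08363]
 [442.727   105.37544]
 [643.30524 108.55321]
 [642.2801  173.2614 ]]
```

View pics/c3.png

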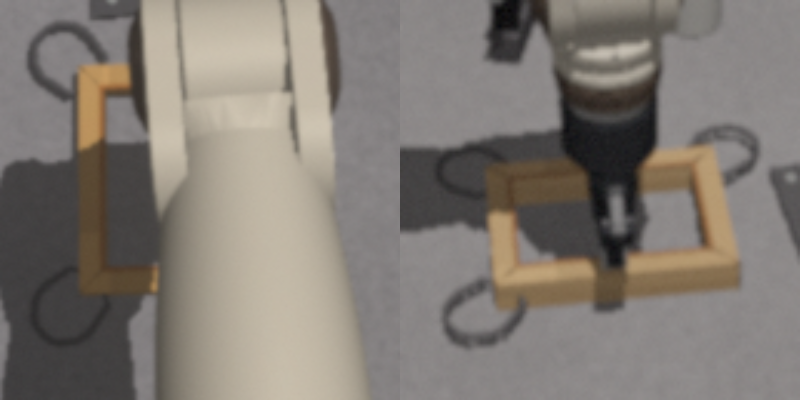

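The side crop shows the fingers down at the rail near (610,260), but the reading says fully shut with no force. I'll check this in closer detail.

```bash
python3 - <<'E'
from h import *
o=get_obs();print(o['opening'],o['grasp_force'],o['ee_pos'])
s=camera("side");print(proj("side",[o['ee_pos'],[.5427,.022,0],[.5427,.022,.03],[.5427,.044,.03]]))
b=cv2.resize(s[200:290,270:350],(640,600)[:1]+(600,),interpolation=cv2.INTER_CUBIC)
cv2.imwrite("pics/c4.png",b[...,::-1])
E
```

```text
-0.00023189379210120372 0.0 [0.54271413 0.03339334 0.00773709]
[[309.54444505 271.20599435]
 [310.06877374 276.53253125]
 [309.78678623 267.99896052]
 [308.90078736 261.96348166]]
```

View pics/c4.png

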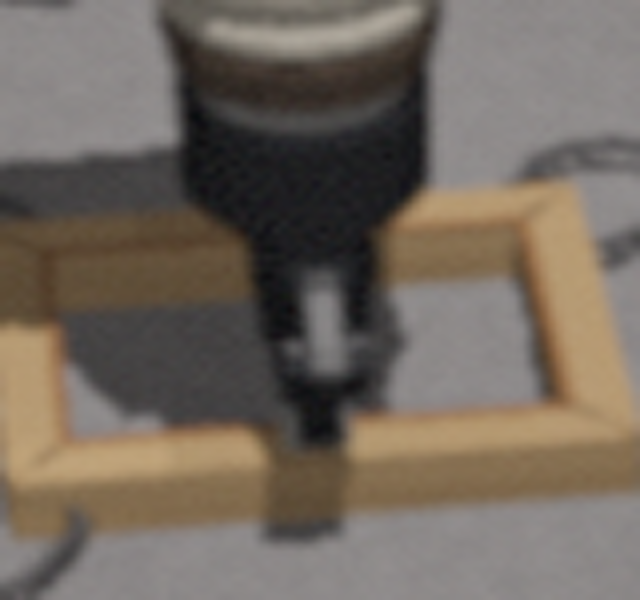

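The fingers are shut with their tips at about row 266, resting on top of the rail rather than straddling it. So the real tip is higher than the TCP reading suggests. I'll check this with the start pictures.

```bash
python3 - <<'E'
from h import *
np.set_printoptions(precision=1,suppress=True)
P=np.array([.1972,.5132,.2072]);y=np.array([.358,.934,0])*.045
for n in("top","side"): print(n,proj(n,[P+[0,0,dz]+k*y for dz in(0,.013,.035) for k in(-1,1)]).tolist())
s=cv2.imread("pics/side0.png");t=cv2.imread("pics/top0.png")
g=s.max(2);ys,xs=np.nonzero(g[60:120,140:190]<40);print("side dark rows/cols",[(r+60,xs[ys==r].min()+140,xs[ys==r].max()+140) for r in range(20,60,2) if (ys==r).any()])
g=t.max(2);ys,xs=np.nonzero(g[440:480,0:100]<40);print("top",[(r+440,xs[ys==r].min(),xs[ys==r].max()) for r in range(0,40,3) if (ys==r).any()])
# heights for tip at present, on vertical line of TCP
s2=camera("side");g=s2.max(2)[225:285,295:325];ys,xs=np.nonzero(g<45);print([(r+225,xs[ys==r].min()+295,xs[ys==r].max()+295) for r in range(60) if (ys==r).any()])
print(proj("side",[[.5427,.0334,z] for z in(.0,.01,.02,.03,.04,.05)]).tolist())
# rail height: top-edge of near rail in two views
t0=cv2.imread("pics/top0.png");
E
```

```text
top [[82.76779346122231, 450.11953055688457], [36.99209181282265, 432.18651388515605], [79.86203275674345, 451.23103079533155], [33.56820137803987, 433.0810199769969], [74.785355260241, 453.1729416482051], [27.587487557452732, 434.6435071675112]]
side [[164.20647451894789, 123.72791099268164], [177.79421122212202, 108.3772353768102], [163.32505490795822, 119.62558985568457], [177.01574718977463, 104.3537443545492], [161.81195764182507, 112.58330168805335], [175.680121524147, 97.4505636660983]]
side dark rows/cols [(80, np.int64(158), np.int64(177)), (82, np.int64(148), np.int64(176)), (84, np.int64(148), np.int64(176)), (86, np.int64(149), np.int64(175)), (88, np.int64(149), np.int64(176)), (90, np.int64(149), np.int64(176)), (92, np.int64(150), np.int64(176)), (94, np.int64(150), np.int64(177)), (96, np.int64(150), np.int64(177)), (98, np.int64(150), np.int64(161)), (100, np.int64(151), np.int64(161)), (102, np.int64(156), np.int64(160)), (104, np.int64(157), np.int64(160)), (106, np.int64(157), np.int64(160)), (108, np.int64(158), np.int64(160)), (110, np.int64(158), np.int64(161))
[... 1548 characters left out ...]
np.int64(305)), (255, np.int64(304), np.int64(305)), (256, np.int64(305), np.int64(315)), (257, np.int64(305), np.int64(315)), (258, np.int64(305), np.int64(315)), (259, np.int64(305), np.int64(314)), (260, np.int64(306), np.int64(311)), (261, np.int64(307), np.int64(311)), (262, np.int64(307), np.int64(311)), (263, np.int64(308), np.int64(311)), (264, np.int64(308), np.int64(311)), (265, np.int64(308), np.int64(311)), (266, np.int64(309), np.int64(310))]
[[309.6117959871787, 273.3817874708023], [309.5171270531011, 270.56503281317583], [309.421600717884, 267.7227672667178], [309.3252052805264, 264.85464268290923], [309.227928826142, 261.9603045493453], [309.1297592210497, 259.0393918436594]]
```

```bash
python3 - <<'E'
from h import *
s=cv2.imread("pics/side0.png");t=cv2.imread("pics/top0.png")
P=np.array([.1972,.5132,.2072]);y=np.array([.358,.934,0])*.0425;print([-cal(n)[1].T@cal(n)[2] for n in("top","side")])
o=np.zeros((500,800,3),np.uint8)
a=cv2.resize(t[420:480,0:80],None,fx=5,fy=5,interpolation=cv2.INTER_CUBIC);b=cv2.resize(s[60:135,130:200],None,fx=5.7,fy=5.7,interpolation=cv2.INTER_CUBIC)
for n,im,off,f in(("top",a,(0,420),5),("side",b,(130,60),5.7)):
  for k in(-1,1):
    for dz,c in((.013,(0,0,255)),(.035,(0,255,0))):
      p=(proj(n,P+[0,0,dz]+k*y)[0]-off)*f;cv2.circle(im,(int(p[0]),int(p[1])),4,c,-1)
o[:a.shape[0],:400]=a[:,:400];o[:b.shape[0],401:401+b.shape[1]]=b[:500,:399]
cv2.imwrite("pics/c5.png",o)
E
```

```text
[array([0.33736575, 0.02853081, 1.34878832]), array([ 0.46059342, -1.01976568,  1.04237626])]
```

View pics/c5.png

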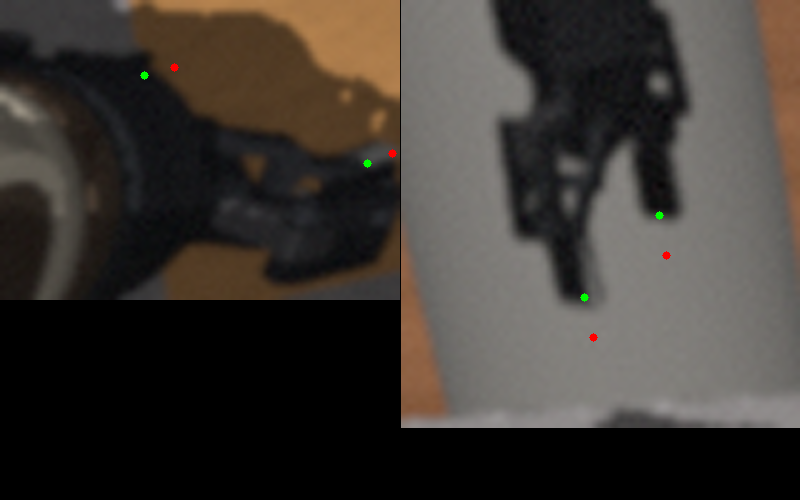

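The green dots (35 mm above the TCP) sit on the finger tips in the side view. In the top view the near finger's tip is at crop (380,215), offset from both dots. I'll triangulate it.

```bash
python3 - <<'E'
from h import *
np.set_printoptions(precision=4,suppress=True)
for p in((77,463),(77,456),(78,450)): print(tri(p,(161.5,112.6)))
print("expect",np.array([.1972,.5132,.2072])+[0,0,.013]-np.array([.358,.934,0])*.0425)
from workcell import *
print(get_obs()['wrist_force'])
E
```

```text
(array([0.1732, 0.4659, 0.2453]), np.float64(0.011157318788509141))
(array([0.1789, 0.4662, 0.2449]), np.float64(0.003101730631050141))
(array([0.1842, 0.4641, 0.246 ]), np.float64(0.003640012612351675))
expect [0.182  0.4735 0.2202]
[ 0.0297 -0.4452  0.3704]
```

Call:
{"op": "servo_tool", "data": {
  "moves": [
    [0,0,2,0],
    [0,0,5,0],
    [0,0,8,0],
    [0,0,8,0],
    [0,0,8,0]
  ],
  "claw": 0.3
}}

```text
time: 4.02
ee_pos: [0.5439, 0.0335, 0.0897]
tcp_rot: [180.0, 0.2, -180.0]
wrist_force: [0.0, -0.0, -1.5]
opening: 0.0589
grasp_force: 0.0
```

Call:
{"op": "servo_tool", "data": {
  "moves": [
    [0,0,-2.5,0],
    [0,0,-5,0],
    [0,0,-7,0],
    [0,0,-8.2,0],
    [0,0,-8.8,0],
    [0,0,-9.3,0],
    [0,0,-9.3,0],
    [0,0,-9.3,0]
  ]
}}

```text
time: 4.68
ee_pos: [0.5432, 0.0334, -0.0045]
tcp_rot: [180.0, 0.0, -180.0]
wrist_force: [-0.4, 0.2, -0.1]
opening: 0.0597
grasp_force: 0.0
```

```bash
python3 - <<'E'
from h import *
print(get_obs()['wrist_force'],get_obs()['ee_pos'])
s=camera("side")
b=cv2.resize(s[200:290,270:350],(640,600),interpolation=cv2.INTER_CUBIC)
cv2.imwrite("pics/c6.png",b[...,::-1])
E
```

```text
[-0.38491588  0.16138552 -0.14625374] [ 0.54319259  0.03342055 -0.00452784]
```

View pics/c6.png

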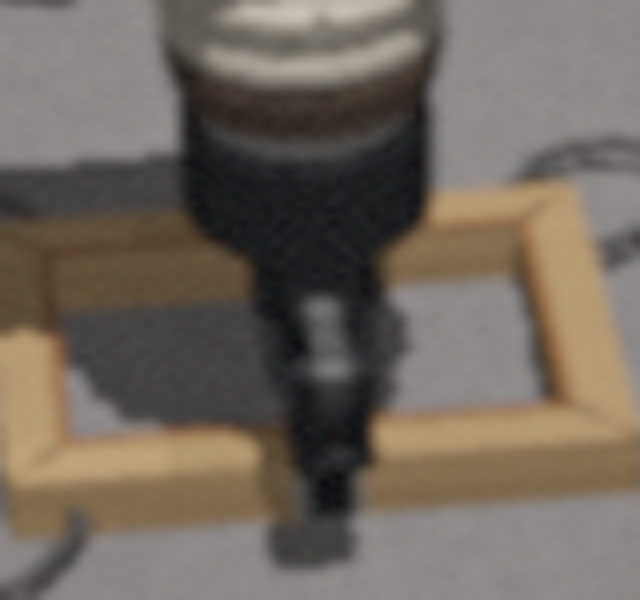

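The near finger now hangs outside the rail with its tip at about crop (328,515), roughly 19 mm above the bench. So the fingers straddle the rail, about 20 mm higher than the TCP reading. I'll go 6 mm lower and close.

Call:
{"op": "servo_tool", "data": {
  "moves": [
    [0,0,-0.3,0],
    [0,0,-0.6,0],
    [0,0,-0.6,0],
    [0,0,-0.6,0]
  ]
}}

```text
time: 5.07
ee_pos: [0.5426, 0.0334, -0.0113]
tcp_rot: [180.0, -0.0, -180.0]
wrist_force: [0.1, -0.1, -0.1]
opening: 0.0597
grasp_force: 0.0
```

Call:
{"op": "servo_tool", "data": {
  "moves": [
    [0,0,0,0],
    [0,0,0,0],
    [0,0,0,0],
    [0,0,0,0],
    [0,0,0,0],
    [0,0,0,0],
    [0,0,0,0]
  ],
  "claw": 1
}}

```text
time: 5.65
ee_pos: [0.5429, 0.0335, -0.0109]
tcp_rot: [180.0, 0.0, -180.0]
wrist_force: [-1.6, 0.8, 3.1]
opening: 0.0208
grasp_force: 50.0
```

Call:
{"op": "servo_tool", "data": {
  "moves": [
    [-0.1,0.0,0,-0.011],
    [-0.3,0.0,0,-0.042],
    [-0.6,0.0,0,-0.091],
    [-1.0,0.1,0,-0.156],
    [-1.5,0.2,0,-0.234],
    [-2.0,0.3,0,-0.324],
    [-2.6,0.6,0,-0.423],
    [-3.2,0.9,0,-0.528],
    [-3.8,1.3,0,-0.638],
    [-4.4,1.7,0,-0.75],
    [-4.9,2.2,0,-0.862],
    [-5.3,2.8,0,-0.972],
    [-5.6,3.4,0,-1.077],
    [-5.9,3.9,0,-1.176],
    [-6.1,4.5,0,-1.266],
    [-6.2,5.0,0,-1.344],
    [-6.3,5.4,0,-1.409],
    [-6.4,5.7,0,-1.458],
    [-6.4,5.9,0,-1.489],
    [-6.4,5.9,0,-1.5]
  ]
}}

```text
time: 7.32
ee_pos: [0.4789, 0.0929, -0.0109]
tcp_rot: [180.0, -0.0, 94.0]
wrist_force: [0.3, 2.3, 4.0]
opening: 0.0207
grasp_force: 50.2
```

Call:
{"op": "servo_tool", "data": {
  "moves": [
    [0,0,0,0],
    [0,0,0,0],
    [0,0,0,0]
  ]
}}

```text
time: 7.57
ee_pos: [0.4789, 0.0929, -0.0109]
tcp_rot: [180.0, -0.1, 94.1]
wrist_force: [-1.2, 5.0, 4.8]
opening: 0.0211
grasp_force: 50.3
```

```bash
python3 - <<'E'
from h import *
t=camera("top")
o=get_obs();print(o['ee_pos'],o['tcp_rot'],o['wrist_force'],o['q'])
a=cv2.resize(t[150:350,200:400],(400,400));
cs=[c[:,0] for c in cv2.findContours(mask(t,"wood",(200,190,400,330)),cv2.RETR_EXTERNAL,cv2.CHAIN_APPROX_NONE)[0] if len(c)>30]
w=np.array([plane("top",p,.03) for c in cs for p in c.astype(float)])*1000
r=cv2.minAreaRect(w.astype(np.float32));print(r,cv2.boxPoints(r))
cv2.imwrite("pics/c7.png",np.hstack([a,cv2.resize(camera("side")[180:310,240:370],(400,400))])[...,::-1])
E
```

```text
[ 0.47887492  0.09293232 -0.01093042] [ 1.79975968e+02 -8.24640838e-02  9.41279193e+01] [-0.90683602  5.4937989   5.14549956] [ 1.09325441e+01 -1.89162947e+00 -2.12604313e+01  7.05975645e+01
  7.90357591e-02  9.68046653e+01]
((547.5447998046875, 18.605789184570312), (154.51971435546875, 55.03544998168945), 9.642463684082031) [[466.76727    32.793766 ]
 [475.98566   -21.464153 ]
 [628.3223      4.4178123]
 [619.10394    58.67573  ]]
```

View pics/c7.png

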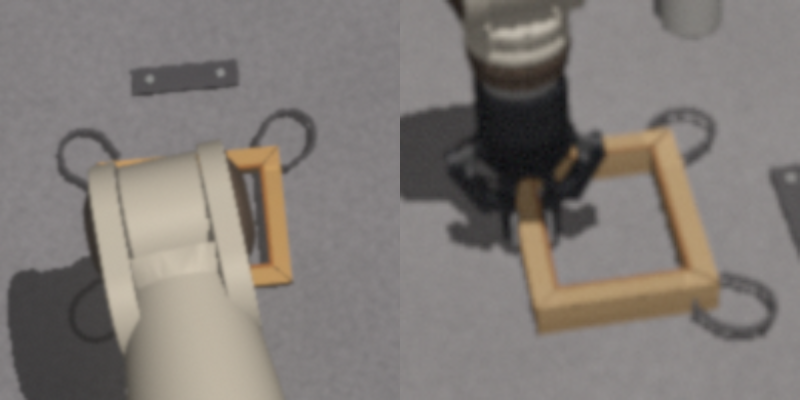

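The frame has come round: the free corner is at near right, top-crop (292,283), and the far rail is at row ~150. It looks turned a little too far back, so I'll measure the yaw from its right edge.

```bash
cat >> h.py <<'E'
def frameright(t,r0,r1,z=.03,box=(300,190,400,330)):
    m=mask(t,"wood",box);P=[]
    for r in range(r0,r1):
        x=np.nonzero(m[r])[0]
        if len(x):P.append(np.r_[plane("top",(x.max()+.5,r),z)*1000])
    P=np.array(P);vx,vy,x0,y0=cv2.fitLine(P.astype(np.float32),cv2.DIST_HUBER,0,.01,.01).ravel()
    if vx<0:vx,vy=-vx,-vy
    return np.degrees(np.arctan2(vy,vx)),P[0],P[-1]
E
python3 - <<'E'
from h import *
t=camera("top");print(frameright(t,228,286))
m=mask(t,"wood",(300,190,400,330));ys,xs=np.nonzero(m);print(ys.min(),ys.max(),xs.max())
c=np.argmax(xs+ys);print("near right tip",plane("top",(xs[c]+.5,ys[c]+.5),.03),xs[c],ys[c]);c=np.argmax(xs-ys);print("far right",plane("top",(xs[c]+.5,ys[c]),.03))
E
```

```text
(np.float32(3.869345), array([611.68447869,   2.2446715 ]), array([486.26994298,  -7.51531462]))
223 292 345
near right tip [ 0.4722776  -0.00713944] 344 291
far right [0.62292273 0.00415508]
```

Call:
{"op": "servo_tool", "data": {
  "moves": [
    [0.3,0,0,0],
    [0.9,0,0,0],
    [1.6,0,0,0],
    [2.4,0,0,0],
    [3.2,0,0,0],
    [4,0,0,0],
    [4.8,0,0,0],
    [5.6,0,0,0],
    [6.3,0,0,0],
    [6.9,0,0,0],
    [7.2,0,0,0],
    [7.4,0,0,0],
    [7.4,0,0,0]
  ]
}}

```text
time: 8.8
ee_pos: [0.5519, 0.092, -0.0109]
tcp_rot: [-179.9, 0.0, 94.1]
wrist_force: [-7.1, 0.3, 9.6]
opening: 0.0205
grasp_force: 51.0
```

Call:
{"op": "servo_tool", "data": {
  "moves": [
    [0.1,0,0,0],
    [0.2,0,0,0],
    [0.3,0,0,0],
    [0.4,0,0,0],
    [0.4,0,0,0]
  ]
}}

```text
time: 9.22
ee_pos: [0.5555, 0.092, -0.0109]
tcp_rot: [-179.9, 0.0, 94.1]
wrist_force: [-8.1, 0.5, 11.7]
opening: 0.0207
grasp_force: 51.0
```

Call:
{"op": "servo_tool", "data": {
  "moves": [
    [0.1,0,0,0],
    [0.1,0,0,0],
    [0.1,0,0,0]
  ]
}}

```text
time: 9.47
ee_pos: [0.5565, 0.092, -0.0109]
tcp_rot: [-179.9, 0.0, 94.1]
wrist_force: [-8.4, -0.4, 10.1]
opening: 0.021
grasp_force: 51.0
```

Call:
{"op": "servo_tool", "data": {
  "moves": [
    [0.1,0,0,0],
    [0.1,0,0,0],
    [0.1,0,0,0]
  ]
}}

```text
time: 9.72
ee_pos: [0.5575, 0.092, -0.0109]
tcp_rot: [-179.9, 0.0, 94.1]
wrist_force: [-9.0, -0.6, 11.6]
opening: 0.0207
grasp_force: 51.0
```

```bash
python3 - <<'E'
from h import *
t=camera("top");m=mask(t,"wood",(300,170,400,330));ys,xs=np.nonzero(m);print(ys.min(),ys.max(),frameright(t,ys.min()+6,ys.max()-6))
c=np.argmax(xs+ys);print("near right tip",plane("top",(xs[c]+.5,ys[c]+.5),.03));c=np.argmax(xs-ys);print("far right",plane("top",(xs[c]+.5,ys[c]),.03),get_obs()['wrist_force'],get_obs()['ee_pos'])
E
```

```text
189 256 (np.float32(4.303632), array([6.86178796e+02, 3.79387005e-01]), array([564.7813358 ,  -9.62435399]))
near right tip [ 0.55267395 -0.00929912]
far right [0.69994081 0.00225001] [-9.37739998 -0.77439177 10.33125361] [ 0.55749468  0.09198682 -0.01091145]
```

Call:
{"op": "servo_tool", "data": {
  "moves": [
    [0.1,0,0,0],
    [0.1,0,0,0],
    [0.1,0,0,0]
  ]
}}

```text
time: 10.02
ee_pos: [0.5583, 0.092, -0.0109]
tcp_rot: [-179.8, 0.0, 94.1]
wrist_force: [-11.1, 0.1, 12.1]
opening: 0.0208
grasp_force: 51.1
```

Call:
{"op": "servo_tool", "data": {
  "moves": [
    [0.1,0,0,0],
    [0.1,0,0,0],
    [0.1,0,0,0]
  ]
}}

```text
time: 10.27
ee_pos: [0.5583, 0.092, -0.0109]
tcp_rot: [-179.7, 0.0, 94.1]
wrist_force: [-15.6, 0.2, 15.0]
opening: 0.0209
grasp_force: 51.6
```

Call:
{"op": "servo_tool", "data": {
  "moves": [
    [0.1,0,0,0],
    [0.1,0,0,0],
    [0.1,0,0,0]
  ]
}}

```text
time: 10.52
ee_pos: [0.5583, 0.092, -0.011]
tcp_rot: [-179.6, -0.0, 94.1]
wrist_force: [-20.3, 0.3, 19.0]
opening: 0.0208
grasp_force: 52.0
```

Call:
{"op": "servo_tool", "data": {
  "moves": [
    [0,0,0,0],
    [0,0,0,0],
    [0,0,0,0],
    [0,0,0,0],
    [0,0,0,0]
  ],
  "claw": 0.4
}}

```text
time: 10.93
ee_pos: [0.5618, 0.0922, -0.0115]
tcp_rot: [-180.0, 0.0, 94.1]
wrist_force: [0.6, 0.0, 0.1]
opening: 0.0512
grasp_force: 0.0
```

Call:
{"op": "servo_tool", "data": {
  "moves": [
    [0,0,2,0],
    [0,0,5,0],
    [0,0,8.5,0],
    [0,0,12,0],
    [0,0,16,0],
    [0,0,20,0],
    [0,0,24,0],
    [0,0,28,0],
    [0,-3.5,29,0.1],
    [0,-7,29,0.2],
    [-1,-10.5,29,0.3],
    [-1.5,-14,29,0.4],
    [-2,-18,29,0.5],
    [-3,-21,29,0.6],
    [-3,-21,29,0.6],
    [-3,-21,29,0.6]
  ],
  "claw": 0.0
}}

```text
time: 12.27
ee_pos: [0.5314, -0.1192, 0.2788]
tcp_rot: [180.0, 0.0, 128.3]
wrist_force: [1.0, 0.5, 0.6]
opening: 0.0855
grasp_force: 0.0
```

```bash
python3 - <<'E'
from h import *
t=camera("top");r,b=rect("top",big(mask(t,"wood",(220,165,400,290))),.03);print(r,b)
r,b=rect("top",big(dark(t,(240,165,345,188),.78)),.008);print("bar",r,b)
cv2.imwrite("pics/c8.png",t[100:420,160:600][...,::-1])
print(get_obs()['q'])
E
```

```text
((619.8193969726562, 95.218017578125), (153.9595947265625, 200.6409454345703), 4.200769424438477) [[535.69775   189.6301   ]
 [550.395     -10.47184  ]
 [703.94104     0.8059387]
 [689.2438    200.90787  ]]
bar ((721.2529907226562, 105.2738037109375), (119.69257354736328, 16.363582611083984), 88.66075897216797) [[711.6747    45.63509 ]
 [728.0338    45.252644]
 [730.8313   164.91252 ]
 [714.47217  165.29497 ]]
[-1.25308235e+01  6.55446821e+00  1.98219610e+01  1.03261126e+02
  8.95101603e-03  3.91823944e+01]
```

View pics/c8.png

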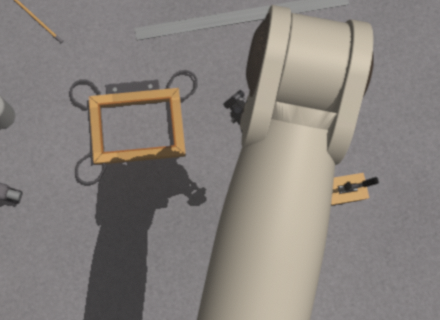

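The frame lies flush against the bar, about 3 mm off centre, with its free corner at near right (crop (185,153)). The pliers and stand are undisturbed. Next I'll fetch the pliers.

Call:
{"op": "servo_tool", "data": {
  "moves": [
    [-0.6,-2.2,0,0.1],
    [-1.2,-4.4,0,0.2],
    [-1.8,-6.6,0,0.3],
    [-2.4,-8.8,0,0.4],
    [-3,-11,0,0.5],
    [-3.6,-13,-1,0.6],
    [-4.2,-15,-2,0.7],
    [-4.8,-17,-3,0.8],
    [-5.4,-19.5,-4,0.9],
    [-6,-21.5,-4.9,1.0],
    [-6.3,-22.6,-4.9,1.05],
    [-6.3,-22.6,-4.9,1.05],
    [-6.3,-22.6,-4.9,1.05],
    [-6.3,-22.6,-4.9,1.05]
  ]
}}

```text
time: 13.48
ee_pos: [0.4695, -0.3425, 0.23]
tcp_rot: [-180.0, 0.0, -171.4]
wrist_force: [-0.5, 1.0, -0.3]
opening: 0.0853
grasp_force: 0.0
```

```bash
python3 - <<'E'
from h import *
o=get_obs();print(o['ee_pos'],o['tcp_rot'],o['opening'])
s=camera("side");t=camera("top")
b=cv2.resize(s[270:430,230:350],(450,600),interpolation=cv2.INTER_CUBIC);a=cv2.resize(t[240:340,470:560],(350,390))
q=np.zeros((600,800,3),np.uint8);q[:,:450]=b;q[:390,450:]=a;cv2.imwrite("pics/c9.png",q[...,::-1])
E
```

```text
[ 0.46950376 -0.34253646  0.23003377] [-1.79999560e+02  2.17346811e-02 -1.71441909e+02] 0.08528869963229467
```

View pics/c9.png

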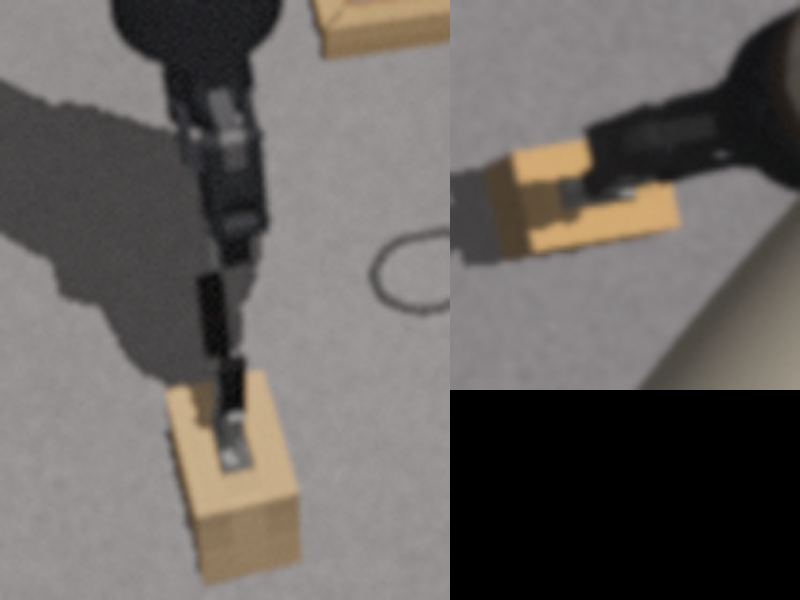

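This view shows the near finger's tip at side-pixel (293,340), lined up above the pliers' near grip. I've now viewed 11 pictures, one over the limit of 10, so I'll work from numbers only from here on. Next I'll use that tip to pin down the height offset.

```bash
python3 - <<'E'
from h import *
np.set_printoptions(precision=4,suppress=True)
u=np.array([-.149,.989]);c=np.array([.4695,-.3425])
for k in(.043,.05,.057):
  for z in (.23,.243,.255,.265,.275):print(k,z,proj("side",[*(c-k*u),z])[0])
E
```

```text
0.043 0.23 [292.5739 350.6792]
0.043 0.243 [292.2464 345.9656]
0.043 0.255 [291.9391 341.5419]
0.043 0.265 [291.6792 337.801 ]
0.043 0.275 [291.4158 334.0095]
0.05 0.23 [293.4946 353.8107]
0.05 0.243 [293.1734 349.1003]
0.05 0.255 [292.872  344.6793]
0.05 0.265 [292.6171 340.9404]
0.05 0.275 [292.3587 337.1506]
0.057 0.23 [294.4246 356.9739]
0.057 0.243 [294.1099 352.267 ]
0.057 0.255 [293.8145 347.8489]
0.057 0.265 [293.5646 344.1122]
0.057 0.275 [293.3114 340.3244]
```

Call:
{"op": "servo_tool", "data": {
  "moves": [
    [-0.1,-0.3,-2,0],
    [-0.1,-0.3,-4,0],
    [-0.1,-0.3,-6,0],
    [-0.1,-0.3,-8,0],
    [-0.1,-0.3,-10,0],
    [-0.1,-0.3,-11.5,0],
    [-0.1,-0.3,-12.5,0],
    [-0.1,-0.3,-13,0],
    [-0.1,-0.3,-13,0],
    [-0.1,-0.3,-13,0]
  ]
}}

```text
time: 14.42
ee_pos: [0.4681, -0.3465, 0.1006]
tcp_rot: [-180.0, 0.0, -171.4]
wrist_force: [0.4, 0.1, 0.2]
opening: 0.0855
grasp_force: 0.0
```

Call:
{"op": "servo_tool", "data": {
  "moves": [
    [0,0,0,0],
    [0,0,0,0],
    [0,0,0,0],
    [0,0,0,0],
    [0,0,0,0],
    [0,0,0,0]
  ],
  "claw": 0.38,
  "force": 20
}}

```text
time: 14.92
ee_pos: [0.4684, -0.347, 0.1016]
tcp_rot: [-179.9, 0.1, -171.4]
wrist_force: [0.6, 0.4, 7.2]
opening: 0.0553
grasp_force: 20.0
```

Call:
{"op": "servo_tool", "data": {
  "moves": [
    [0,0,0.5,0],
    [0,0,1.5,0],
    [0,0,2.5,0],
    [0,0,3.5,0],
    [0,0,4.5,0],
    [0,0,5.5,0],
    [0,0,6.5,0],
    [0,0,7.5,0],
    [0,0,8.5,0],
    [0,0,9.5,0],
    [0,0,10,0],
    [0,0,10,0],
    [0,0,10,0]
  ]
}}

```text
time: 16.0
ee_pos: [0.4681, -0.3468, 0.2009]
tcp_rot: [-179.9, 0.1, -171.4]
wrist_force: [-0.8, 0.2, -1.1]
opening: 0.0531
grasp_force: 7.2
```

```bash
python3 - <<'E'
from h import *
o=get_obs();print(o['ee_pos'],o['opening'],o['grasp_force'],o['wrist_force'],o['torque'])
s=camera("side");t=camera("top")
np.save("side_p.npy",s);np.save("top_p.npy",t)
# ascii-ish print of brightness in side view around jaws
e=o['ee_pos'];print(proj("side",[e+[0,0,.04],e+[0,0,.039-.140],e+[0,0,.039-.065]]))
g=s.max(2);hs=cv2.cvtColor(s,cv2.COLOR_RGB2HSV)[...,1]
for r in range(325,400,3): print(r,' '.join(f"{g[r,c]:3d}{'w' if hs[r,c]>60 else ' '}" for c in range(276,312,2)))
E
```

```text
[ 0.46810003 -0.34682779  0.20090446] 0.05306829028962532 7.170290944632143 [-0.76528936  0.22583955 -1.13503769] [-0.02426089  0.02601191  0.00942092]
[[286.19755442 330.10083108]
 [289.89239006 377.3623094 ]
 [288.00712546 353.24746351]]
325  72   50   48   43   51   63   81  122  125  112   63   49  118  150  147  148  144  145 
328  71   68   65   41   42   46   44   69   71   63   35   28  116  149  149  149  148  147 
331  70   71   69   47   30   29   28   47   53   48   34   32  121  150  147  148  148  147 
334  76   70   72   41   25   32   27   38   44   40   27   36  134  149  153  152  149  146 
337  69   70   70   61   27   27   27   25   28   26   23   40  131  146  148  151  151  150 
340  72   73   73   70   41   27   33   35   37   36   39   28  100  147  148  150  147  148 
343  72   70   74   72   65   40   34   33   27   42   76   72  132  147  149  146  149  149 
346  69   71   73   68   78   66   24   30   26   37   75   98  146  148  146  148  147  148 
349  72   70   71   69   81   77   36   40   46   55   69  102  144  145  147  147  149  149 
352  73   70  
[... 788 characters left out ...]
11  176w 197w 197w 178  147  148  149  152 
379 194w 199w 169w 105w 104w 106w 100  111  108  109  160w 197w 198w 192w 154  146  148  147 
382 181w 197w 184w 113w 100w 105w 102w 103  107  107  157w 198w 197w 197w 169  149  149  148 
385 147w 197w 198w 187w 170w 154w 104w 104  108  112  175w 197w 196w 197w 189w 150  146  150 
388 113w 188w 198w 196w 198w 185w 113w 107w 115w 109w 160w 197w 196w 196w 195w 167  150  149 
391  95w 167w 198w 197w 198w 195w 137w 105w 114w 105w 121w 192w 197w 196w 197w 184w 151  148 
394 113  135w 196w 198w 198w 198w 169w 107w 121w 125w 128w 186w 198w 197w 198w 195w 163  145 
397 123  105w 185w 198w 196w 197w 194w 185w 189w 192w 194w 194w 197w 197w 195w 197w 177  150
```

Call:
{"op": "servo_tool", "data": {
  "moves": [
    [0.5,0.6,0,0.01],
    [1.5,1.7,0,0.02],
    [2.8,3.2,0,0.04],
    [4.2,4.7,0,0.06],
    [5.6,6.3,0,0.08],
    [7,7.8,0,0.1],
    [8.4,9.4,0,0.12],
    [9.8,10.9,0,0.14],
    [11.2,12.5,-1.5,0.16],
    [12.5,14,-3,0.18],
    [13.4,15,-4.5,0.18],
    [13.9,15.5,-5.5,0.18],
    [13.9,15.5,-6,0.18],
    [13.9,15.5,-6,0.18],
    [13.9,15.5,-6,0.18],
    [13.9,15.5,-6,0.18]
  ]
}}

```text
time: 17.43
ee_pos: [0.6066, -0.1924, 0.1409]
tcp_rot: [-179.9, 0.1, -161.1]
wrist_force: [-0.4, 0.9, -0.9]
opening: 0.0531
grasp_force: 7.2
```

```bash
python3 - <<'E'
from h import *
o=get_obs();e=o['ee_pos'];print(e,o['tcp_rot'],o['opening'],o['grasp_force'],o['wrist_force'])
s=camera("side");t=camera("top")
print("exp tips side/top",proj("side",e-[0,0,.0966]),proj("top",e-[0,0,.0966]),"clamp seat",proj("side",[.6072,-.1916,.003]))
g=s.max(2)
for r in range(310,364,2): print(r,''.join(f"{g[r,c]:4d}" for c in range(322,372,2)))
E
```

```text
[ 0.60664342 -0.192426    0.14093983] [-1.79945623e+02  6.00219669e-02 -1.61137417e+02] 0.05313732754356771 7.170761525630951 [-0.43188685  0.93587249 -0.945469  ]
exp tips side/top [[348.24465006 327.821838  ]] [[428.73620358 226.94816794]] clamp seat [[348.06559552 339.41692568]]
310   72  71  73  70  69  69  71  74  72  69  71  73  72  66  73  68  83 135 144 144 146 145 148 147 143
312   71  72  71  70  68  70  74  72  67  72  75  72  76  74  77  73  78 129 143 145 144 145 143 146 148
314   69  70  72  72  69  68  69  71  69  73  71  72  74  75  76  80  77 118 147 145 146 148 143 145 143
316   77  70  72  72  72  71  69  70  71  73  72  75  76  77  70  74  81 120 145 144 147 143 141 146 146
318  119  82  70  70  69  68  73  73  66  72  72  74  77  76  71  77  96 125 145 147 148 147 144 144 146
320  144 135 110  79  75  69  70  73  70  75  76  76  75  79  80 104 110 130 145 144 145 144 145 146 145
322  146 148 147 129 119  93  73  94  74  71  73  77  76  77  87 110 110 129 146 143 145 144 145 148 144
324  147 147 147 147 144 141 104  83  72  72  72  76  73  73  88 109 108 127 145 1
[... 1317 characters left out ...]
08 133 136 138 136 132 117  99  95 135 149 146 147 148 150 149 148 146
352  149 149 149 149 150 145 126 109  92  97  99  99  97 104 126 138 148 151 149 147 147 148 149 148 147
354  151 150 147 148 149 151 150 147 142 133 121 132 142 144 150 150 149 151 150 148 148 149 153 152 150
356  149 148 150 152 149 149 151 148 144 147 151 151 151 151 149 148 147 151 149 148 147 146 149 151 146
358  150 150 151 150 147 149 150 148 143 147 148 147 149 144 144 146 148 149 147 146 148 148 146 148 144
360  152 151 152 151 149 148 147 148 149 150 149 145 148 148 147 150 147 147 148 148 147 149 146 146 147
362  146 150 152 151 147 149 146 144 150 149 148 148 151 150 149 149 150 145 146 147 147 148 146 148 148
```

```bash
python3 - <<'E'
from h import *
e=get_obs()['ee_pos'];u=np.array([-.324,.946,0]);v=np.array([.946,.324,0])
for k in(-.018,-.02):print(k,[proj("side",e+k*u+dx*v-[0,0,dz])[0].round(1).tolist() for dz in(.090,.0966,.103) for dx in(-.007,.007)])
s=camera("side");g=s.max(2).astype(int)
for r in(322,326,330,332,333,334,335,336,337): print(r,g[r,346:362])
E
```

```text
-0.018 [[349.3, 332.6], [355.0, 330.4], [349.3, 334.6], [354.9, 332.4], [349.2, 336.5], [354.8, 334.3]]
-0.02 [[349.8, 333.3], [355.4, 331.1], [349.7, 335.2], [355.3, 333.0], [349.6, 337.1], [355.3, 334.9]]
322 [ 74  75  77  84  84  98 108 109 107 114 129 141 145 146 145 147]
326 [ 68  70  75  77  91 103 107 108 108 115 129 141 145 145 143 144]
330 [ 63  55  59  67  83 100 105 106 107 110 128 142 149 148 145 143]
332 [ 50  54  58  65  85 102 106 105 108 115 130 142 147 148 147 146]
333 [ 62  57  66  72  84  99 108 106 110 121 132 140 149 148 148 148]
334 [ 72  68  68  71  86 103 111 114 121 133 141 143 146 146 146 147]
335 [ 71  69  72  71  90 113 126 132 135 143 145 146 144 146 144 144]
336 [ 72  74  69  72  94 126 141 145 145 148 146 147 147 144 144 144]
337 [ 76  69  69  70  90 121 143 149 150 149 148 146 147 147 147 147]
```

Call:
{"op": "servo_tool", "data": {
  "moves": [
    [-0.1,0.05,-0.7,0],
    [-0.1,0.05,-1.4,0],
    [-0.1,0.05,-2.1,0],
    [-0.1,0.05,-2.8,0],
    [-0.1,0.05,-3.4,0],
    [-0.1,0.05,-3.8,0],
    [-0.1,0.05,-4,0],
    [-0.1,0.05,-4,0],
    [-0.1,0.05,-4,0]
  ]
}}

```text
time: 18.33
ee_pos: [0.6064, -0.1915, 0.1008]
tcp_rot: [-179.9, 0.1, -161.1]
wrist_force: [-0.6, -1.6, 4.3]
opening: 0.0528
grasp_force: 7.6
```

Call:
{"op": "servo_tool", "data": {
  "moves": [
    [0,0,-0.1,0],
    [0,0,-0.1,0],
    [0,0,-0.1,0]
  ]
}}

```text
time: 18.58
ee_pos: [0.6066, -0.1916, 0.1003]
tcp_rot: [-179.9, 0.1, -161.1]
wrist_force: [-0.1, -0.8, 7.9]
opening: 0.0529
grasp_force: 7.6
```

Call:
{"op": "servo_tool", "data": {
  "moves": [
    [0,0,-0.1,0],
    [0,0,-0.1,0],
    [0,0,-0.1,0]
  ]
}}

```text
time: 18.83
ee_pos: [0.6067, -0.1916, 0.0995]
tcp_rot: [-179.9, 0.2, -161.1]
wrist_force: [0.5, -2.4, 9.4]
opening: 0.053
grasp_force: 7.7
```

```bash
python3 - <<'E'
from h import *
o=get_obs();e=o['ee_pos'];print(e,o['tcp_rot'],o['opening'],o['grasp_force'],o['wrist_force'])
s=camera("side");t=camera("top")
u=np.array([-.324,.946,0]);v=np.array([.946,.324,0]);seat=np.array([.6070,-.1935,.003])
print("arm -y mid at seat px",proj("side",[seat-.0255*u+d*v for d in(-.016,0,.012)]))
g=s.max(2)
for r in range(326,362,2): print(r,''.join(f"{g[r,c]:4d}" for c in range(322,372,2)))
E
```

```text
[ 0.60672297 -0.19161119  0.09952515] [-1.79861049e+02  1.50072217e-01 -1.61087132e+02] 0.05303039978461445 7.699321489781141 [ 0.47611365 -2.37307469  9.37022349]
arm -y mid at seat px [[347.02308087 350.73248492]
 [353.40310223 348.20145612]
 [358.15573558 346.31603111]]
326  147 148 147 137 127 112 110  77  72  72  71  74  73  69  75  74  86 138 146 141 140 144 146 146 144
328  146 145 145 146 145 144 146 105  72  68  73  74  74  68  73  73  85 138 145 145 140 141 144 144 145
330  145 147 146 147 144 146 148 134  78  68  72  72  73  69  73  77  94 140 144 142 142 141 141 144 146
332  143 143 145 144 145 143 141 130  93  77  71  74  76  70  84  93 108 143 145 144 145 145 146 148 148
334  143 145 142 144 143 131 105  91 106 116  89  71  73  74  98 103 113 139 145 146 144 141 143 143 144
336  145 148 148 147 134  97 104 136 144 148 117  70  71  74 102 107 103 134 143 143 140 141 144 141 142
338  144 149 147 143 107  95 137 150 148 146 142  88  67  71  99 106 103 135 144 147 144 145 145 144 145
340  144 145 148 135  93 128 148 147 147 147 148 124  86  71  97 105 112 141 142 143 146 14
[... 363 characters left out ...]
40 147 149 146 146 148 144 130 104  95 113 139 147 147 147 145 144 142
350  146 149 145 146 135  93  90 107 125 133 132 134 130 113  95  94 131 146 145 144 147 148 148 147 143
352  147 146 147 147 149 144 123 106  88  97  94 102  93 103 124 135 146 148 148 145 146 146 147 149 146
354  147 148 147 147 148 150 150 145 141 136 122 140 142 143 150 147 147 149 148 145 147 147 151 150 146
356  145 147 149 149 147 147 147 147 145 146 146 151 150 146 148 145 147 148 147 144 146 144 146 149 146
358  147 146 149 149 146 148 149 147 142 146 145 145 147 144 144 144 145 147 146 145 147 148 145 145 142
360  148 147 152 148 146 146 145 147 148 149 146 146 147 146 144 149 147 145 145 145 146 147 148 146 143
```

Call:
{"op": "servo_tool", "data": {
  "moves": [
    [0,0,0.15,0],
    [0,0,0.25,0],
    [0,0,0.25,0],
    [0,0,0.25,0]
  ]
}}

```text
time: 19.27
ee_pos: [0.6058, -0.1912, 0.1002]
tcp_rot: [-180.0, 0.0, -161.1]
wrist_force: [-0.0, -1.5, 2.2]
opening: 0.0526
grasp_force: 7.8
```

Call:
{"op": "servo_tool", "data": {
  "moves": [
    [0,0,0,0],
    [0,0,0,0],
    [0,0,0,0]
  ],
  "claw": 0.44,
  "force": 30
}}

```text
time: 19.52
ee_pos: [0.6061, -0.1913, 0.101]
tcp_rot: [-179.9, 0.1, -161.1]
wrist_force: [0.1, -1.5, 6.4]
opening: 0.048
grasp_force: 9.2
```

Call:
{"op": "servo_tool", "data": {
  "moves": [
    [0,0,0,0],
    [0,0,0,0],
    [0,0,0,0]
  ],
  "claw": 0.48
}}

```text
time: 19.77
ee_pos: [0.6064, -0.1911, 0.1016]
tcp_rot: [-179.9, 0.1, -161.1]
wrist_force: [-0.7, -0.5, 9.7]
opening: 0.0445
grasp_force: 7.9
```

Call:
{"op": "servo_tool", "data": {
  "moves": [
    [0,0,0.1,0],
    [0,0,0.2,0],
    [0,0,0.2,0]
  ]
}}

```text
time: 20.02
ee_pos: [0.6057, -0.1909, 0.1022]
tcp_rot: [180.0, -0.0, -161.1]
wrist_force: [-0.2, -0.5, 2.9]
opening: 0.0448
grasp_force: 7.6
```

Call:
{"op": "servo_tool", "data": {
  "moves": [
    [0,0,0,0],
    [0,0,0,0],
    [0,0,0,0]
  ],
  "claw": 0.53
}}

```text
time: 20.27
ee_pos: [0.606, -0.1912, 0.1028]
tcp_rot: [-180.0, 0.0, -161.1]
wrist_force: [-0.2, -1.5, 6.1]
opening: 0.0403
grasp_force: 7.5
```

Call:
{"op": "servo_tool", "data": {
  "moves": [
    [0,0,0,0],
    [0,0,0,0],
    [0,0,0,0]
  ],
  "claw": 0.58
}}

```text
time: 20.52
ee_pos: [0.6062, -0.1911, 0.1033]
tcp_rot: [-179.9, 0.1, -161.1]
wrist_force: [-0.2, 0.2, 8.6]
opening: 0.0358
grasp_force: 5.7
```

```bash
python3 - <<'E'
from h import *
s=camera("side");t=camera("top");g=s.max(2)
for r in range(322,364,2): print(r,''.join(f"{g[r,c]:4d}" for c in range(322,372,2)))
g=t.max(2);print()
for r in range(214,254,2): print(r,''.join(f"{g[r,c]:4d}" for c in range(404,452,2)))
E
```

```text
322  143 115  81  70  68  70  69  71  68  67  69  71  65  65  71  67 102 143 145 145 145 142 146 146 144
324  147 144 132 110  83  79  70  70  73  69  69  75  72  72  74  92 122 146 142 142 144 143 146 147 143
326  147 149 148 145 139 134 109  71  72  67  70  75  72  72 111 128 130 139 145 142 140 144 144 146 144
328  146 143 146 146 144 145 142  95  73  69  72  73  73  72 106 117 120 131 143 145 139 139 142 143 145
330  146 147 145 146 145 145 149 135  75  75  77  72  71  65  91 116 116 127 146 143 142 143 143 144 146
332  144 144 144 143 144 145 142 129  97  81  71  72  65  58  89 116 120 125 145 144 145 143 145 147 145
334  141 144 145 141 143 130 105  94 105 114  92  71  68  71  93 120 119 128 144 145 146 141 143 142 142
336  143 149 147 147 136  98 101 135 146 146 132  76  72  68  87 119 117 128 145 143 141 141 142 140 143
338  145 148 145 145 109  98 137 147 149 148 143 108  69  67  88 118 115 128 145 144 142 147 147 145 143
340  147 146 148 131  94 127 148 148 146 148 149 142  88  71  85 116 116 126 142 145 144 148 148 147 145
342  145 146 148 109  94 144 147 148 149 148 146 1
[... 2425 characters left out ...]
68  70  71  85 103  81  90 129 137 111  82  89 101 111 118 125 132 138 144 150 154 159 164 169
242   69  86 117 132 134 107  78 109 132  93  84  93 103 113 123 128 134 141 146 151 157 162 164 169
244   91 129 133 135 133 126  85  82 103  83  88  98 108 116 123 130 138 142 149 153 158 163 166 171
246  105 131 132 135 134 132 125  85  80  81  91 102 110 119 126 134 139 145 149 154 160 163 167 171
248  132 133 133 133 133 132 133 122  83  84  95 104 115 120 128 135 141 146 150 156 162 165 169 173
250  136 135 135 135 132 130 134 118  83  87  95 107 115 121 130 137 142 148 153 158 162 165 170 174
252  135 133 133 134 131 130 132 101  81  92 101 111 119 125 132 137 143 150 153 157 163 168 171 173
```

Squeezing moved the near jaw bottom from row 345 to 348, but the clamp's wire did not move and the grip force stayed low. So the jaws rode up over the wire. I'll raise them, let them shut, go down onto the bench and squeeze again without rising.

Call:
{"op": "servo_tool", "data": {
  "moves": [
    [0,0,0.5,0],
    [0,0,1,0],
    [0,0,1,0]
  ]
}}

```text
time: 20.87
ee_pos: [0.6058, -0.191, 0.1128]
tcp_rot: [180.0, 0.0, -161.1]
wrist_force: [0.3, 0.2, -1.3]
opening: 0.0367
grasp_force: 8.0
```

Call:
{"op": "servo_tool", "data": {
  "moves": [
    [0,0,0,0],
    [0,0,0,0],
    [0,0,0,0],
    [0,0,0,0]
  ],
  "claw": 0.38
}}

```text
time: 21.2
ee_pos: [0.6056, -0.191, 0.1119]
tcp_rot: [180.0, -0.0, -161.1]
wrist_force: [0.6, 0.0, -0.7]
opening: 0.0532
grasp_force: 7.4
```

```bash
cat > jaw.py <<'E'
from h import *
np.set_printoptions(precision=1,suppress=True)
o=get_obs();e=o['ee_pos'];print(e*1000,o['tcp_rot'],o['opening'],o['grasp_force'],o['wrist_force'])
s=camera("side");u=np.array([-.324,.946,0]);v=np.array([.946,.324,0])
g=s.max(2)
for r in range(326,354): print(r,''.join(f"{g[r,c]:4d}" for c in range(344,364)))
for k in(-.018,-.027):print(k,[(z,proj("side",np.r_[(e+k*u+dx*v)[:2],z])[0].tolist()) for z in(0,.006,.012,.018) for dx in(-.007,.007)])
E
python3 jaw.py
```

```text
[ 605.6 -191.   111.9] [ 180.    -0.  -161.1] 0.05316936908260323 7.353560216724873 [ 0.6  0.  -0.7]
326   76  74  73  74  69  70  78  85  88  89 102 123 142 146 144 142 143 141 141 141
327   74  75  74  70  70  71  83  97 102 100 108 128 142 147 144 143 142 141 141 140
328   76  77  74  72  71  76  91 107 113 109 112 126 142 145 146 146 146 144 140 139
329   78  74  73  72  72  78  97 108 116 111 110 125 140 145 146 146 144 143 141 140
330   74  76  79  70  67  81 101 106 106 110 111 124 140 146 146 145 144 143 141 143
331   74  72  72  68  65  83 101 108 110 109 113 126 140 147 146 144 144 140 142 144
332   70  72  64  61  65  81 102 107 110 107 113 128 142 145 146 146 146 144 144 147
333   65  65  64  67  69  80 101 108 106 108 111 125 141 146 143 147 146 145 146 146
334   66  68  68  68  70  81 101 108 106 111 111 126 139 145 144 147 146 147 145 144
335   72  70  72  69  71  81  98 108 107 106 109 124 141 146 147 144 144 142 141 141
336   72  70  72  74  71  82  99 107 107 106 111 127 140 144 145 144 142 143 142 142
337   77  68  68  68  68  83 100 105 106 108 110 126 139 146 145
[... 1474 characters left out ...]
844]), (0.006, [348.28441537605823, 345.22993357113654]), (0.006, [353.8327098793124, 343.0457447367266]), (0.012, [348.33875292916014, 343.52966404597544]), (0.012, [353.9038650813336, 341.344538857784]), (0.018, [348.3934256569263, 341.8189066126425]), (0.018, [353.9754577050597, 339.6328749328422])]
-0.027 [(0, [350.1004281323445, 349.8156970043501]), (0, [355.6515368807115, 347.6124796170516]), (0.006, [350.16044672065084, 348.1267885651324]), (0.006, [355.7283897137521, 345.92253637699173]), (0.012, [350.2208361295944, 346.42744532360905]), (0.012, [355.80571576142574, 344.22218745846067]), (0.018, [350.2815998064586, 344.71757027406767]), (0.018, [355.8835194078969, 342.511336456566])]
```

Call:
{"op": "servo_tool", "data": {
  "moves": [
    [0,0,-0.5,0],
    [0,0,-0.9,0],
    [0,0,-1.2,0],
    [0,0,-1.35,0],
    [0,0,-1.35,0]
  ]
}}

```text
time: 21.67
ee_pos: [0.6054, -0.1909, 0.098]
tcp_rot: [180.0, -0.0, -161.1]
wrist_force: [-0.5, -0.2, -1.6]
opening: 0.0527
grasp_force: 7.4
```

Call:
{"op": "servo_tool", "data": {
  "moves": [
    [0,0,0,0],
    [0,0,0,0],
    [0,0,0,0]
  ],
  "claw": 0.45
}}

```text
time: 21.92
ee_pos: [0.6059, -0.1911, 0.0991]
tcp_rot: [-180.0, 0.0, -161.1]
wrist_force: [-0.7, 0.3, 0.4]
opening: 0.0471
grasp_force: 11.3
```

Call:
{"op": "servo_tool", "data": {
  "moves": [
    [0,0,0,0],
    [0,0,0,0],
    [0,0,0,0]
  ],
  "claw": 0.51
}}

```text
time: 22.17
ee_pos: [0.606, -0.191, 0.0995]
tcp_rot: [-180.0, 0.1, -161.1]
wrist_force: [-1.2, 1.5, 5.1]
opening: 0.0421
grasp_force: 13.9
```

Call:
{"op": "servo_tool", "data": {
  "moves": [
    [0,0,0,0],
    [0,0,0,0],
    [0,0,0,0]
  ],
  "claw": 0.57
}}

```text
time: 22.42
ee_pos: [0.606, -0.1912, 0.0994]
tcp_rot: [-180.0, 0.0, -161.1]
wrist_force: [-0.3, 0.7, 6.6]
opening: 0.037
grasp_force: 15.9
```

Call:
{"op": "servo_tool", "data": {
  "moves": [
    [0,0,0,0],
    [0,0,0,0],
    [0,0,0,0]
  ],
  "claw": 0.63
}}

```text
time: 22.67
ee_pos: [0.6058, -0.191, 0.0994]
tcp_rot: [-180.0, 0.0, -161.1]
wrist_force: [-0.7, 2.3, 6.0]
opening: 0.0321
grasp_force: 19.9
```

Call:
{"op": "servo_tool", "data": {
  "moves": [
    [0,0,0,0],
    [0,0,0,0],
    [0,0,0,0],
    [0,0,0,0]
  ],
  "claw": 1,
  "force": 32
}}

```text
time: 23.0
ee_pos: [0.6058, -0.1912, 0.0987]
tcp_rot: [-180.0, -0.0, -161.1]
wrist_force: [-0.1, 0.3, 3.1]
opening: 0.0311
grasp_force: 34.9
```

```bash
python3 jaw.py
```

```text
[ 605.8 -191.2   98.7] [-180.    -0.  -161.1] 0.031076950378720738 34.93528962135315 [-0.1  0.3  3.1]
326   76  76  74  71  72  80  93 105 107 116 131 141 145 145 144 143 142 141 143 142
327   72  75  68  69  75  97 114 130 129 122 126 135 142 143 143 143 143 141 140 141
328   73  73  72  65  76 101 125 135 129 124 124 133 139 143 142 146 144 142 139 138
329   72  74  66  67  70  94 114 124 125 121 123 131 141 145 144 145 146 144 140 142
330   75  74  65  68  66  88 110 118 119 119 122 130 140 146 146 143 143 142 142 142
331   73  72  71  66  72  89 113 120 117 117 119 130 140 145 146 144 142 141 142 143
332   73  73  71  64  71  87 111 119 119 117 122 132 141 144 145 146 143 145 144 146
333   66  68  70  69  71  88 108 117 119 120 122 133 144 145 145 145 145 148 144 146
334   69  68  71  71  72  85 105 120 125 121 123 133 142 146 145 145 143 146 144 143
335   71  66  70  71  70  85 104 118 125 123 123 129 139 145 146 143 143 142 142 142
336   71  68  70  73  70  81 102 113 122 120 119 123 135 142 144 145 144 142 142 141
337   77  71  70  68  71  79  98 110 119 118 120 123 131 140 14
[... 1475 characters left out ...]
095]), (0.006, [348.3717415712214, 345.26655610121384]), (0.006, [353.9200787869878, 343.0821107850294]), (0.012, [348.42635096983736, 343.5662950936459]), (0.012, [353.9915060710774, 341.380912551725]), (0.018, [348.4812972406501, 341.85554558638455]), (0.018, [354.063372476351, 339.6692556793757])]
-0.027 [(0, [350.1880067593518, 349.85265917963727]), (0, [355.73915760714374, 347.6491825889429]), (0.006, [350.24829876057754, 348.16376101458957]), (0.006, [355.8162840838577, 345.95924872935893]), (0.012, [350.3089632946162, 346.4644274688708]), (0.012, [355.89388548925365, 344.2589086111879]), (0.018, [350.3700038248819, 344.7545615254062]), (0.018, [355.97196622364675, 342.5480658182348])]
```

The clamp is spread: the opening is 31 mm (at the stop), the grip force is 35 N, and the near point moved from (358,344) to (360,347). Now lift.

Call:
{"op": "servo_tool", "data": {
  "moves": [
    [0,0,0.3,0],
    [0,0,0.7,0],
    [0,0,1.2,0],
    [0,0,1.8,0],
    [0,0,2.5,0],
    [0,0,3.2,0],
    [0,0,4,0],
    [0,0,4.7,0],
    [0,0,5,0],
    [0,0,5,0],
    [0,0,5,0],
    [0,0,5,0]
  ]
}}

```text
time: 24.05
ee_pos: [0.6056, -0.1911, 0.1483]
tcp_rot: [180.0, -0.0, -161.1]
wrist_force: [0.1, -0.6, -1.8]
opening: 0.0311
grasp_force: 34.9
```

```bash
cat > cl.py <<'E'
from h import *
import sys
np.set_printoptions(precision=1,suppress=True)
x0,x1,y0,y1=map(int,sys.argv[1:5])
o=get_obs();print(o['ee_pos']*1000,o['tcp_rot'],o['opening'],o['grasp_force'],o['wrist_force'],o['time'])
s=camera("side");cv2.imwrite("pics/s_now.png",s[...,::-1]);g=s.max(2)
print('    ',''.join(f"{c:3d} " for c in range(x0,x1)))
for r in range(y0,y1): print(r,''.join(f"{g[r,c]:4d}" for c in range(x0,x1)))
E
python3 cl.py 325 370 305 345
```

```text
[ 605.6 -191.1  148.3] [ 180.    -0.  -161.1] 0.031102428428999275 34.90180492401123 [ 0.1 -0.6 -1.8] 24.05
     325 326 327 328 329 330 331 332 333 334 335 336 337 338 339 340 341 342 343 344 345 346 347 348 349 350 351 352 353 354 355 356 357 358 359 360 361 362 363 364 365 366 367 368 369 
305   71  70  69  70  72  72  72  71  72  76  73  72  72  72  73  69  73  73  71  71  57  46  47  64  71  74  74  75  83 109 135 144 145 146 144 145 145 146 147 146 147 147 144 143 145
306   70  70  73  69  71  73  70  73  72  73  74  74  71  73  69  69  70  72  72  68  61  46  46  63  70  73  71  72  80 105 134 144 146 145 143 144 143 142 148 144 145 145 145 144 146
307   69  73  70  74  74  71  74  72  72  74  69  71  71  71  70  71  70  72  72  75  67  57  51  58  72  70  70  70  79 103 132 145 148 147 144 141 143 145 145 146 148 146 144 144 143
308   68  69  72  74  71  71  74  73  70  71  69  72  69  73  73  70  70  68  76  71  71  65  60  64  72  71  70  69  75 103 134 147 146 144 140 143 142 142 143 146 148 147 145 145 143
309   70  73  71  74  71  74  71  71  70  71  73  71  71  73  70  
[... 5893 characters left out ...]
1 150 150 151 151 152 151 147 142 144 142 141 133 106  79  71  70  69  74 106 137 151 148 137 112 112 136 147 147 149 149 150 150 149 150 147 149
342  150 151 144 124  94  84 103 129 147 149 152 151 152 152 151 150 151 147 149 149 144 124  96  77  70  69  69  91 120 139 139 123  93 102 136 148 150 150 149 148 149 149 149 147 147
343  147 147 148 141 119  90  81 108 136 145 150 151 152 153 151 151 148 150 150 148 145 139 120  91  73  66  72  76 100 120 118 103  87 107 139 149 150 149 150 148 146 147 146 145 147
344  146 145 147 147 135 103  82  91 117 131 140 147 148 152 150 151 151 151 152 150 149 149 139 106  77  71  70  66  76  88  96  97 108 126 144 151 151 150 149 148 148 148 147 145 144
```

The clamp came up level with the pliers: its near point is now at (361,333) and its back at about (347,339). Next I'll carry it to a point back along the mitre line.

Call:
{"op": "servo_tool", "data": {
  "moves": [
    [-0.1,0.2,0,0.008],
    [-0.4,0.7,0,0.025],
    [-0.9,1.4,0,0.05],
    [-1.4,2.3,0,0.085],
    [-2,3.2,0,0.12],
    [-2.6,4.2,0,0.155],
    [-3.2,5.2,0,0.19],
    [-3.8,6.2,0,0.225],
    [-4.4,7.2,0,0.26],
    [-5,8.2,0,0.295],
    [-5.6,9.2,0,0.33],
    [-6.2,10.1,0,0.365],
    [-6.8,11,0,0.4],
    [-7.3,11.8,0,0.435],
    [-7.8,12.6,0,0.465],
    [-8.2,13.2,0,0.49],
    [-8.5,13.7,0,0.51],
    [-8.7,14.1,0,0.52],
    [-8.8,14.25,0,0.525],
    [-8.8,14.25,0,0.525]
  ]
}}

```text
time: 25.77
ee_pos: [0.5177, -0.0484, 0.1488]
tcp_rot: [-180.0, 0.0, -131.0]
wrist_force: [-0.4, -0.5, -2.8]
opening: 0.0312
grasp_force: 34.9
```

Call:
{"op": "servo_tool", "data": {
  "moves": [
    [0,0,-0.5,0],
    [0,0,-1.2,0],
    [0,0,-2,0],
    [0,0,-2.8,0],
    [0,0,-3.4,0],
    [0,0,-3.7,0],
    [0,0,-3.75,0],
    [0,0,-3.75,0],
    [0,0,-3.75,0]
  ]
}}

```text
time: 26.52
ee_pos: [0.5179, -0.0486, 0.1116]
tcp_rot: [-180.0, 0.0, -131.0]
wrist_force: [-0.9, 1.2, -2.8]
opening: 0.0313
grasp_force: 34.9
```

```bash
python3 cl.py 280 330 268 312; python3 - <<'E'
from h import *
np.set_printoptions(precision=1,suppress=True)
e=get_obs()['ee_pos'];a=np.radians(49);x=np.array([np.cos(a),np.sin(a),0]);y=np.array([-np.sin(a),np.cos(a),0])
S=np.r_[e[:2]+.001*x[:2],.015]
for nm,p in(("tip-",(.016,-.025)),("tip+",(.016,.025)),("back",(-.045,0)),("arm-",(0,-.032)),("arm+",(0,.032)),("seat",(0,0))):print(nm,proj("side",S+p[0]*x+p[1]*y),proj("top",S+p[0]*x+p[1]*y))
print("corner top/bot",proj("side",[[.551,-.0099,.03],[.551,-.0099,0]]))
s=camera("side");m=mask(s,"wood",(250,200,400,300));print(cv2.approxPolyDP(big(m).astype(np.float32),2,True)[:,0])
E
```

```text
[517.9 -48.6 111.6] [-180.    0. -131.] 0.031297342996238285 34.86675024032593 [-0.9  1.2 -2.8] 26.5167
     280 281 282 283 284 285 286 287 288 289 290 291 292 293 294 295 296 297 298 299 300 301 302 303 304 305 306 307 308 309 310 311 312 313 314 315 316 317 318 319 320 321 322 323 324 325 326 327 328 329 
268   68  68  69  69  70  70  70  66  72  69  73  70  70  70  68  77  90  99 113 129 136 130 110  86  75  75  79  73  83 118 134 120 106 140 175 185 186 185 185 186 181 169 156 146 143 145 145 145 147 145
269   71  73  75  67  70  71  70  68  73  70  72  72  71  70  70  78  89  94 105 125 140 147 132 101  79  78  84  76  87 122 137 129 109 126 167 183 186 186 186 186 183 173 159 148 145 147 147 151 151 153
270   72  70  69  68  71  69  71  69  72  69  71  70  71  70  72  82  90  93  95 103 122 138 135 106  82  80  84  85  99 130 142 136 107 115 156 180 186 185 186 185 186 175 165 156 154 156 158 160 163 168
271   67  67  72  72  70  71  70  73  72  71  75  70  69  67  73  86  89  92  92  92  99 111 116 103  95  88  88  90 109 135 145 134 109 104 144 177 186 187 186 185 182 176 17
[... 8058 characters left out ...]
144 142 142 142 144 141 141 143 142 142 139 137 136 137 139 143 144 145 146 145 144 146 141 141 142 144 146 146 146 146 147 145 144 143 147 145 147 146 145 144 144 145 145
tip- [[315.2 293.5]] [[363.9 257.3]]
tip+ [[298.5 285.2]] [[349.5 274.7]]
back [[291.9 304.8]] [[378.5 283.8]]
arm- [[313.8 298.7]] [[371.6 259.5]]
arm+ [[292.3 288. ]] [[353.1 281.8]]
seat [[303.  293.3]] [[362.4 270.6]]
corner top/bot [[314.5 276.7]
 [314.7 285.2]]
[[355. 221.]
 [317. 226.]
 [321. 230.]
 [326. 230.]
 [328. 235.]
 [350. 232.]
 [362. 261.]
 [360. 266.]
 [324. 271.]
 [316. 250.]
 [312. 254.]
 [311. 264.]
 [317. 284.]
 [362. 278.]
 [367. 273.]
 [373. 276.]
 [372. 262.]
 [360. 231.]
 [355. 230.]
 [358. 228.]]
```

```bash
python3 - <<'E'
from h import *
np.set_printoptions(precision=1,suppress=True)
e=get_obs()['ee_pos'];a=np.radians(49);x=np.array([np.cos(a),np.sin(a),0]);y=np.array([-np.sin(a),np.cos(a),0])
for z in(.013,.05):
  S=np.r_[e[:2],z]
  print(z,"jaw- outer face edges",proj("side",[S-.03*y-.007*x,S-.03*y+.007*x]),"jaw+ outer/-x corner",proj("side",[S+.03*y-.007*x]))
S=np.r_[e[:2]+.001*x[:2],.015]
th=np.linspace(0,2*np.pi,9)
print("back arc outer",proj("side",[S-.018*x+.03*(np.cos(t)*x+np.sin(t)*y) for t in np.radians([135,180,225])]))
print("arm end outer -",proj("side",[S+.012*x-.037*y]))
t=camera("top");g=t.max(2)
pt=proj("top",[.551,-.0099,.03])[0];print("top corner pred",pt)
print('    ',''.join(f"{c:3d} " for c in range(335,365)))
for r in range(238,280,2): print(r,''.join(f"{g[r,c]:4d}" for c in range(335,365)))
E
```

```text
0.013 jaw- outer face edges [[311.2 301. ]
 [314.6 297.4]] jaw+ outer/-x corner [[291.1 290.9]]
0.05 jaw- outer face edges [[310.9 290.3]
 [314.3 286.7]] jaw+ outer/-x corner [[290.4 280.2]]
back arc outer [[286.2 299.7]
 [291.1 305.6]
 [300.6 307. ]]
arm end outer - [[318.4 296.5]]
top corner pred [344.8 255.3]
     335 336 337 338 339 340 341 342 343 344 345 346 347 348 349 350 351 352 353 354 355 356 357 358 359 360 361 362 363 364 
238  170 185 188 189 187 178 144  91  61  59  81 131 179 200 204 203 204 203 203 205 205 204 203 204 205 203 191 169 162 173
240  168 183 187 189 189 188 179 153 113  75  85 137 184 201 204 205 204 203 205 203 204 204 205 204 204 204 188 162 163 175
242  162 180 187 189 190 188 188 184 155 104  94 146 190 202 205 204 205 204 204 204 204 203 204 205 205 202 186 157 158 167
244  162 181 187 190 190 190 189 185 160 110 103 153 193 203 204 203 205 204 204 203 204 205 205 205 205 202 187 160 156 160
246  166 170 182 188 190 190 191 190 178 151 130 162 194 203 203 204 202 202 203 203 204 205 203 204 203 200 183 154 151 155
248  190 184 176 168 175 185 190 19
[... 1264 characters left out ...]
164 163 164 165 164 165 166 166 165 165 168 167 166 157 149 149 151 154 158
270   69  70  68  71  70  70  73  74  88 122 151 158 158 160 159 161 161 161 162 162 162 162 162 162 156 148 149 153 156 158
272   70  70  71  71  69  70  72  74  91 121 147 154 155 154 153 154 156 157 156 157 155 153 149 147 146 148 150 153 156 159
274   70  69  70  69  70  70  72  76  95 124 143 147 148 148 148 149 148 150 148 146 141 138 138 141 145 148 151 153 157 160
276   73  70  71  69  70  69  71  76  96 123 138 140 140 142 141 141 140 134 130 132 132 134 140 143 146 149 152 155 157 161
278   70  71  71  70  69  70  67  74  97 122 131 133 133 132 131 124 121 122 124 130 134 136 141 144 147 150 152 156 158 161
```

Call:
{"op": "servo_tool", "data": {
  "moves": [
    [0.2,0.2,0,0],
    [0.6,0.5,-0.1,0],
    [1.1,0.9,-0.1,0],
    [1.6,1.4,-0.1,0],
    [1.9,1.7,-0.1,0],
    [2.1,1.8,-0.1,0],
    [2.1,1.8,-0.1,0],
    [2.1,1.8,-0.1,0]
  ]
}}

```text
time: 27.33
ee_pos: [0.5388, -0.0305, 0.1102]
tcp_rot: [180.0, -0.0, -131.0]
wrist_force: [-0.1, 0.0, -2.4]
opening: 0.0312
grasp_force: 34.9
```

```bash
python3 cl.py 296 340 266 304; cat > pr.py <<'E'
from h import *
np.set_printoptions(precision=1,suppress=True)
e=get_obs()['ee_pos'];a=np.radians(49);x=np.array([np.cos(a),np.sin(a),0]);y=np.array([-np.sin(a),np.cos(a),0])
S=np.r_[e[:2]+.001*x[:2],.015];J=np.r_[e[:2],.013]
for n,P in(("jaw-R",J-.03*y+.007*x),("arm-end outer",S+.012*x-.037*y),("pt- inner",S+.016*x-.023*y),("pt+ inner",S+.016*x+.023*y),("back out 225",S-.018*x-.03*(.707*x+.707*y))):print(n,proj("side",P)[0])
for c in((.551,-.0099),(.5555,-.0107)):print("corner",c,proj("side",[[*c,.03],[*c,0]]))
E
python3 pr.py
```

```text
[538.8 -30.5 110.2] [ 180.   -0. -131.] 0.031231763859350094 34.87589478492737 [-0.1  0.  -2.4] 27.3333
     296 297 298 299 300 301 302 303 304 305 306 307 308 309 310 311 312 313 314 315 316 317 318 319 320 321 322 323 324 325 326 327 328 329 330 331 332 333 334 335 336 337 338 339 
266   69  71  70  71  66  72  78  89  92  92  87  84  87  93 102 100  97  93  87  88 126 166 185 184 175 161 153 144 142 145 144 145 145 144 145 143 144 143 142 144 145 146 146 145
267   71  72  69  69  70  73  89  99  99  96  88  77  77  83  87  95  94  90  90  92 122 160 181 186 178 165 153 145 145 144 145 146 146 143 142 144 142 140 144 144 145 149 148 146
268   70  68  72  72  73  78  98 109 110 105  87  65  60  66  82  88  85  84  88  96 118 149 178 185 183 170 158 145 144 144 146 147 147 146 144 145 145 144 148 151 151 154 156 154
269   70  71  69  70  68  77  95 109 118 119  95  67  54  59  68  80  79  78  84  95 110 142 173 188 186 174 159 148 145 147 151 150 152 156 154 157 155 158 159 164 165 167 168 170
270   66  70  72  72  68  80  88  99 107 115  97  73  56  52  59  74  83  89  89  93 105 1
[... 5597 characters left out ...]
  80  79  80  86 113 131 141 147 148 146 148 145 146 147 147 145 146 148 149 147 145 144 147 148 147 145
302  144 146 143 134 117 101 100  90  89  98  91  81  77  79  80  80  81  83  93 103 110 117 133 143 148 148 149 148 147 146 145 144 144 145 147 148 148 150 148 149 147 148 147 146
303  146 146 146 144 134 127 128 117 114 118 116 112 113 114 110 111 108 113 120 128 136 140 143 145 150 148 147 144 144 142 143 143 144 146 145 145 146 147 147 148 147 147 146 147
jaw-R [322.2 291.2]
arm-end outer [326.  290.3]
pt- inner [322.2 287. ]
pt+ inner [306.8 279.6]
back out 225 [308.5 300.6]
corner (0.551, -0.0099) [[314.5 276.7]
 [314.7 285.2]]
corner (0.5555, -0.0107) [[316.3 276.8]
 [316.5 285.3]]
```

Call:
{"op": "servo_tool", "data": {
  "moves": [
    [0.1,0.15,0,0],
    [0.3,0.4,0,0],
    [0.5,0.7,0,0],
    [0.75,1,0,0],
    [1,1.3,0,0],
    [1.2,1.6,0,0],
    [1.35,1.8,0,0],
    [1.45,1.9,0,0],
    [1.45,1.9,0,0],
    [1.45,1.9,0,0]
  ]
}}

```text
time: 28.22
ee_pos: [0.5532, -0.0115, 0.1102]
tcp_rot: [180.0, -0.0, -131.0]
wrist_force: [0.5, 0.2, -2.0]
opening: 0.031
grasp_force: 34.9
```

```bash
python3 cl.py 300 340 262 300; python3 pr.py;  python3 - <<'E'
from h import *
t=camera("top");g=t.max(2)
print('    ',''.join(f"{c:3d} " for c in range(328,352)))
for r in range(236,276): print(r,''.join(f"{g[r,c]:4d}" for c in range(328,352)))
E
```

```text
[553.2 -11.5 110.2] [ 180.   -0. -131.] 0.030999713030858377 34.873507618904114 [ 0.5  0.2 -2. ] 28.2167
     300 301 302 303 304 305 306 307 308 309 310 311 312 313 314 315 316 317 318 319 320 321 322 323 324 325 326 327 328 329 330 331 332 333 334 335 336 337 338 339 
262   69  69  73  71  71  68  74  84 108 116 108  96  72  60  68  81  89  89  85  84  94 110 124 139 144 145 144 145 142 143 144 145 148 147 148 148 145 145 145 142
263   72  69  69  70  67  69  73  85 104 114 117 106  81  61  56  65  79  82  76  79  90 104 121 138 146 144 143 146 144 145 145 144 147 148 150 146 146 145 143 142
264   69  70  72  71  69  69  73  82  91 102 114 110  86  62  54  59  75  82  85  89  94 100 115 132 142 145 145 145 147 144 148 148 146 148 147 145 145 145 144 143
265   69  69  73  70  72  72  76  87  91  91 101 102  82  66  63  67  82 101 113 115 111 107 113 125 136 144 145 145 145 147 145 147 145 146 145 145 145 146 147 145
266   72  68  69  69  66  66  78  90  91  89  91  85  79  70  74  77  97 123 134 139 135 125 117 120 132 142 145 146 147 145 143 144 144 144 145 145 146 145 145 144
267 
[... 9116 characters left out ...]
32 136 139 143 145 147 151 154 157 159 161 164 166 168 170 172 174 176 177 179 180 182 183 186
270  131 136 139 143 146 149 151 153 157 159 162 165 166 168 170 172 175 175 178 180 181 183 185 185
271  132 137 139 144 146 147 153 154 157 159 162 163 167 167 171 171 175 176 177 178 181 183 184 186
272  132 136 138 143 145 149 153 154 156 160 161 165 165 169 169 174 175 175 178 179 182 182 185 186
273  134 137 141 143 146 150 152 154 158 160 162 164 166 169 170 172 174 174 177 179 180 183 183 185
274  133 137 140 143 147 148 153 156 156 160 162 164 168 168 171 172 173 175 178 180 180 181 185 186
275  134 137 142 144 147 149 154 155 157 160 163 165 167 168 172 173 174 176 177 179 180 182 184 185
```

Call:
{"op": "servo_tool", "data": {
  "moves": [
    [0,0,0,0],
    [0,0,0,0],
    [0,0,0,0],
    [0,0,0,0]
  ]
}}

```text
time: 28.65
ee_pos: [0.5532, -0.0117, 0.1103]
tcp_rot: [-180.0, 0.0, -131.0]
wrist_force: [0.2, -0.1, -1.4]
opening: 0.0312
grasp_force: 34.9
```

```bash
python3 -c "
from workcell import *
print(job_done())"
```

```text
the job is handed in; nothing more can be done
None
```

I handed the job in at 28.7 s: the frame is turned and lies against the bar about 3 mm off centre, and the pliers hold the clamp spread round the free corner at about mid-height with no contact force felt (position good to about 2 mm); I viewed 11 pictures, one over the limit of 10.

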